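# Change over the wire-feed caddy to the small set

### The arm

A 7-joint arm with a two-finger parallel gripper is mounted at the origin on a cart in front of the work surface, level with it; the furniture and walls round the work are solid. World frame = base frame: x ahead of the robot, y to its left, z up, the work surface at z = 0. Lengths are in mm, angles in rad, forces in N, time in s.
With the tool pointing down it reaches from about 350 to 900 mm from the base axis. Payload 19.9 kg.
Tool frame: the origin (TCP) lies between the finger pads; the fingertips stand 11 mm ahead of it and the grasp point (between the pads) lies 8 mm behind it; z points along the fingers, y is the direction in which the jaws open and shut (so a half turn about z gives the same grasp; the last joint's range is limited). The gripper opens to 85 mm and grips with 20 to 120 N. Pads are 22 mm wide; open, the fingers measure 114 mm over their backs; the gripper's body (76 mm by 85 mm) begins 54 mm behind the grasp point. The pads swing forward as they close: fully open they stand 13 mm farther back than shut.
Start: joints at [1.226, 0.417, -0.01, 1.614, 0.005, 1.111, -0.053], TCP at [186.963, -596.362, 242.26] pointing down, gripper open.
Joint ranges: [-2.81, 2.81], [-0.39, 2.02], [-1.27, 1.25], [0.06, 2.57], [-1.19, 4.33], [0.19, 2], [-2.82, 2.82]. Speed limits (rad/s): [1.89, 1.89, 2.39, 2.39, 3.01, 3.01, 3.01].

### API

Orientations are given as a 3x3 rotation matrix whose columns are the frame's x, y, z axes.
In Python, from workcell import env gives the robot as it stands.
- The arm moves only by the shell command python3 -m pendant 'ROWS' [OPENING] [FORCE]. ROWS is JSON, a list of rows, each an object of numbers: "tx", "ty", "tz": the shift along the tool's x, y, z in cm; "twist": the turn about the tool's z in degrees. A call has exactly 8 rows; each row is the pose to reach, as a shift and turn from the pose commanded when the call began, along the tool's axes at that moment; what a row does not reach only later rows make up. A row lasts 1/10 s, in which the tool goes at most 50 mm and 8.59 degrees, less where a joint would pass 70% of its speed; a pose out of reach is approached as far as the arm can. A call with a gripper value outside its range is refused whole. OPENING is the opening in per cent of the stroke, from 0 (shut) to 100 (fully open), set as the call begins (- or left out, the last holds). The fingers move at their own pace and stop on an object; FORCE is the grip in N (left out, the last holds). Time passes only in rows, so rows that repeat a pose let the fingers close, or fill a call up. It gives the time, the measured TCP pose, the force and the opening at its end, in the units of the state.
- env.get_obs(): the state, without advancing time (a new reading comes with each control period).
- env.grab_frame(name): name is "scene" or "side" or "wrist"; returns the picture (400x640x3 uint8, red, green, blue); there is no depth.
- env.camera_params(name): a dict with "K" (3x3 intrinsics, pixels), "xyz" and "attitude" of the camera in the world. Camera axes: x right, y up, looking along -z (the intrinsics and any distortion apply to the point x, -y, -z); pixel columns grow to the right and rows downward; lengths in mm; the calibration is good to about 2 mm. A picture is of the moment at which its call begins: read the wrist's pose just before it. camera_params takes no time and is no camera call; for the wrist camera it gives the pose at the moment of the call.
- env.finish_job(): hands the job in, once; it reports no verdict.
Trained networks look in the newest picture that a camera, given by its name, has taken for a name from the list of things; names that differ only in an ending like _2 or _b are one class to them, and where a whole thing is asked for, a point or a joint stands for the part that bears it (a point fixed in the world has none). Each returns a list of dicts, best first, with "conf" (0 to 1); they miss things now and then, are a little off and sometimes report something else, mostly with a low value. They report only what shows in the picture. A call takes as long as a camera call. They do not tell look-alikes from the thing itself.
- env.recognise(camera, target): "box" ([left, top, right, bottom] in pixels, round what is visible of it).
The state is a dict: "time_s": time; "joints": joint angles; "qd": joint speeds; "effort": joint torques, N m; "eef_pos": TCP position; "eef_rot": TCP orientation; "contact_force": force on the tool from outside, world axes, zero at the start; "torque": the same for the moment, N m; "opening": opening from 0.0 (shut) to 1.0 (fully open).
Only numpy, scipy, OpenCV 4.12 (cv2) and the standard library are available. Lean on these libraries where they do the work, as an engineer would, in place of code of your own. Each camera call takes 0.05 s, during which the arm holds its last target.

### The job

Make up the roller caddy for the small-wire job. The big steel roller on its thick post belongs to the cable job: lift it off and lay it flat on the rubber mat without touching the big brass guide bush that stands there. Then put the small steel roller on the thick post, the rubber-tyred roller with the open bore on the thin post and the small brass guide bush in the round socket, each fully down; leave the big bush and the solid spare roller where they are.

Things in the scene. Friction and masses are not known exactly. Their poses are not given: they have to be found in the camera images.
- thick_post: Caddy insert, fixed: black foot 66 x 66 x 6 mm, seat 40 mm wide with its face 8 mm above the origin, steel post of 18 mm diameter, top 42 mm above the origin, last 12 mm tapered to 6 mm. Origin: centre of the foot's underside, on the post's axis, 12 mm above the table (on a grey plate 100 x 236 x 12 mm). The three inserts stand 76 mm apart in a row along their y axes, in any order.
- thin_post: Caddy insert, fixed: same foot, origin and axes as the thick post's. Seat 30 mm wide, its face 8 mm above the origin; steel post of 10 mm diameter, top 48 mm above the origin, last 10 mm tapered to 3 mm. Empty at the start.
- guide_socket: Caddy insert, fixed: same foot, origin and axes as the thick post's, with a round aluminium cup of 45 mm outer and 30 mm inner diameter; rim 34 mm, floor 6 mm above the origin. Empty at the start.
- rubber_mat: Dark rubber mat lying on the table left of the caddy, fixed, 140 mm along its x, 180 mm along its y, 3 mm thick. Origin: centre of its underside, z up. Holds only the big brass bush at the start.
- big_roller: Big steel feed roller, 58 mm diameter, 22 mm high, bore 28 mm, about 0.28 kg, a groove round its rim. Origin: centre of the lower face, z along the bore. Starts on the thick post, flat on the seat; goes to the mat.
- steel_roller: Small steel feed roller, 44 mm diameter, 22 mm high, bore 28 mm, about 0.16 kg, a groove round its rim. Origin: centre of the lower face, z along the bore. Lies flat on the table; goes on the thick post.
- tyred_roller: Pressure roller with black rubber tyre round an aluminium sleeve, 36 mm diameter, 28 mm high, open bore 18 mm, about 0.08 kg. Origin: centre of the lower face, z along the bore. Stands upright (bore vertical) on the table; goes on the thin post.
- small_bush: Small brass wire guide bush standing upright on the table, 56 mm high, 0.12 kg: shank 20 mm diameter (0 to 24 mm), flange 42 mm (24 to 30 mm), neck 22 mm (30 to 56 mm, the grip). Origin: centre of the shank's underside, z up. Goes shank down into the socket until the flange rests on the rim (origin then 10 mm above the socket's origin).
- big_bush: Big brass wire guide bush standing on the mat, 59 mm high: shank 34 mm diameter, flange 52 mm diameter (22 to 29 mm), neck 30 mm. Origin: centre of its underside, z up. Belongs to the cable job: stays where it is.
- spare_roller: Spare feed roller on the table, grey rubber with a small closed hub, 34 mm diameter, 18 mm high, solid. Origin: centre of its underside, z up. A look-alike of the tyred roller that has no open bore and is of no use here: stays where it is.
Not all that is in view belongs to the job. What is shaped like the steel_roller but green or pink is not meant.

How it is judged (in metres and radians):
At the end, for the whole second after the job is handed in: Small steel roller on thick post, tyred roller on thin post, small bush in socket: 8 mm from the axis, 4 mm in height, 0.1 rad; big roller flat on the mat (rim up to 10 mm over its edge), 55 mm between its and the big bush's axes; big bush and spare roller moved under 12 mm; all at rest (horizontal distance between steel_roller and thick_post below 0.008 m and z of steel_roller in the frame of thick_post between 0.004 and 0.012 m and angle between each of steel_roller, tyred_roller, small_bush, big_roller's own z axis and vertical below 0.1 rad and linear speed of each of steel_roller, tyred_roller, small_bush, big_roller below 0.02 m/s and horizontal distance between tyred_roller and thin_post below 0.008 m and z of tyred_roller in the frame of thin_post between 0.004 and 0.012 m and horizontal distance between small_bush and guide_socket below 0.008 m and z of small_bush in the frame of guide_socket between 0.006 and 0.014 m and x of big_roller in the frame of rubber_mat between -0.051 and 0.051 m and y of big_roller in the frame of rubber_mat between -0.071 and 0.071 m and z of big_roller in the frame of rubber_mat between 0 and 0.006 m and horizontal distance between big_roller and big_bush above 0.055 m and distance of each of big_bush, spare_roller from where it was at the start of the episode below 0.012 m); the robot touches nothing.
It fails at once if the big bush is moved more than 20 mm or lifted (distance of big_bush from where it was at the start of the episode above 0.02 m).
It fails at once if the spare roller is moved more than 20 mm or lifted (distance of spare_roller from where it was at the start of the episode above 0.02 m).
It fails at once if the big roller touches the big bush (contact force between big_roller and big_bush above 0.5 N).
It also fails if it takes over 112 s, if anything falls off the work surface, if the arm or the gripper's body presses on something with over 40 N, if the wrist force passes 120 N, or if a joint passes its speed limit or range.

## Working session

There is one attempt and no reset: what is moved stays moved. The work goes in short steps, Python scripts to look and compute and a shell command to move; the robot and the scene stay as the last step left them, time stands still between calls to the robot, and variables do not carry over. Pictures are saved under pics/ and viewed, and the job is handed in when it is done.

```bash
ls; mkdir -p pics; python3 - <<'E'
from workcell import env
import cv2
o=env.get_obs()
for k,v in o.items(): print(k,v)
for n in ["scene","side","wrist"]:
    p=env.camera_params(n); print(n,p)
    im=env.grab_frame(n); cv2.imwrite(f"pics/{n}0.png",im[:,:,::-1])
E
```

```text
pics
time_s 0.0
joints [ 1.22554663  0.41798793 -0.0103376   1.61419054  0.00466761  1.11068659
 -0.05300661]
qd [-0.00011125  0.00015537  0.00223534  0.00172722 -0.00030008 -0.00019405
  0.00060491]
effort [-1.50592055e-03 -8.64445639e+01  6.77926596e-01 -4.34899950e+01
  1.90792425e-02  7.33348337e-03 -4.82649398e-06]
eef_pos [ 186.85387379 -596.05736173  241.64450233]
eef_rot [[ 9.54215990e-01  2.99118152e-01 -4.20387787e-04]
 [ 2.99118443e-01 -9.54215267e-01  1.17539691e-03]
 [-4.95578934e-05 -1.24732826e-03 -9.99999221e-01]]
contact_force [ 0.41363878 -0.69778973 -0.77586028]
torque [-0.02866146  0.00889973 -0.03672766]
opening 1.002114478273032
scene {'K': array([[405.50455856,   0.        , 317.79975885],
       [  0.        , 405.50455856, 199.49250866],
       [  0.        ,   0.        ,   1.        ]]), 'xyz': array([145.99286053, 685.43550279, 451.57382081]), 'attitude': array([[-0.87855242,  0.21014257, -0.4289356 ],
       [-0.47762614, -0.39468474,  0.78491861],
       [-0.00434952,  0.894463  ,  0.44712081]])}
side {'K': array([[392.09180911,   0.        , 324.74633468],
       [  0.        , 392.09180911, 205.48890161],
       [  0.        ,   0.        ,   1.        ]]), 'xyz': array([ 418.38077257, -724.42465542,  657.31081056]), 'attitude': array([[ 0.98733335,  0.08391521, -0.13465173],
       [-0.15755666,  0.6184652 , -0.76985498],
       [ 0.01867486,  0.78131877,  0.62385272]])}
wrist {'K': array([[351.24732321,   0.        , 313.97723946],
       [  0.        , 351.24732321, 201.65241834],
       [  0.        ,   0.        ,   1.        ]]), 'xyz': array([ 249.6634152 , -575.9765998 ,  373.36758203]), 'attitude': array([[ 0.29943022,  0.92123828,  0.2483175 ],
       [-0.95411756,  0.28941306,  0.07680989],
       [-0.00110612, -0.25992329,  0.96562863]])}
```

View pics/scene0.png

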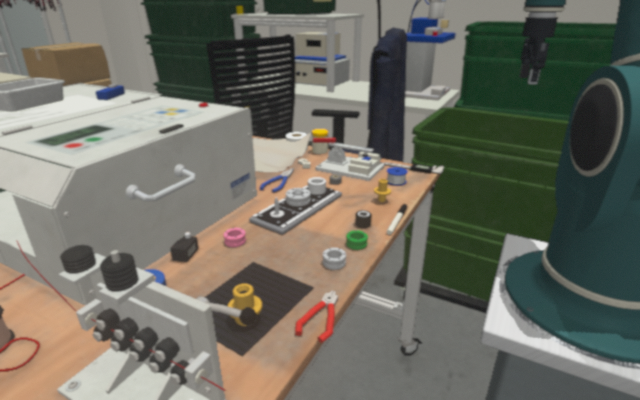

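View pics/side0.png

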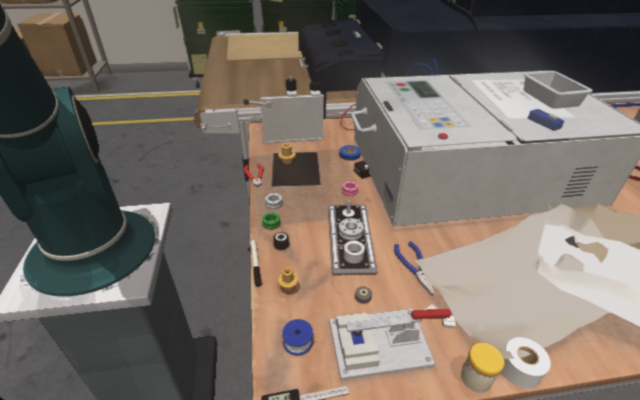

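View pics/wrist0.png

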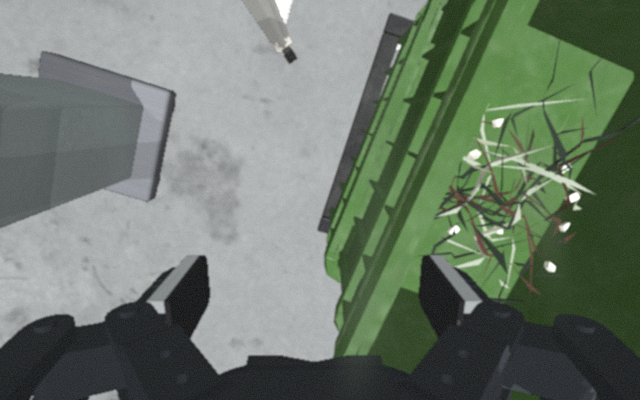

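The side view shows the thin post (349,212), the big roller on the thick post (350,228) and the socket (353,252). The small steel roller is at (273,200), with green (270,220) and pink (349,188) decoys. The tyred roller is at (281,240), the spare at (363,294), the small bush at (288,280), and the big bush on the mat at (287,153).

```bash
cat > h.py <<'E'
import numpy as np, cv2
from workcell import env
def ray(p,u,v):
    d=np.array([(u-p['K'][0,2])/p['K'][0,0],-(v-p['K'][1,2])/p['K'][1,1],-1.])
    return p['xyz'],p['attitude']@d
def onz(p,u,v,z):
    c,d=ray(p,u,v); return c+d*(z-c[2])/d[2]
def proj(p,X):
    q=(np.atleast_2d(X)-p['xyz'])@p['attitude']
    return np.c_[p['K'][0,0]*q[:,0]/-q[:,2]+p['K'][0,2], p['K'][1,1]*q[:,1]/q[:,2]+p['K'][1,2]]
E
python3 - <<'E'
from h import *
for n in ["side","scene"]:
    p=env.camera_params(n)
    print(n)
    for t,h in [("big_roller",31),("steel_roller",11),("tyred_roller",14),("small_bush",28),("big_bush",31),("spare_roller",9),("rubber_mat",3),("thick_post",30),("thin_post",40),("guide_socket",30)]:
        for r in env.recognise(n,t)[:4]:
            b=r['box']; u,v=(b[0]+b[2])/2,(b[1]+b[3])/2
            print(t,round(r['conf'],2),np.round(b),onz(p,u,v,h).round())
a=cv2.imread("pics/side0.png")
cv2.imwrite("pics/side0c.png",cv2.resize(a[130:310,230:430],None,fx=4,fy=3.3,interpolation=2)[:600])
cv2.imwrite("pics/side0c.png",cv2.resize(a[130:310,230:430],None,fx=3.3,fy=3.3,interpolation=2))
a=cv2.imread("pics/scene0.png")
cv2.imwrite("pics/scene0c.png",cv2.resize(a[160:360,210:410],None,fx=3,fy=3,interpolation=2))
print(env.get_obs()['time_s'])
E
```

```text
side
big_roller 0.7 [338. 219. 364. 242.] [600. -53.  31.]
steel_roller 0.7 [260. 213. 280. 229.] [412.  30.  11.]
steel_roller 0.61 [265. 193. 281. 205.] [424. 118.  11.]
steel_roller 0.54 [343. 184. 357. 197.] [639. 130.  11.]
tyred_roller 0.64 [274. 229. 290. 249.] [436. -43.  14.]
big_bush 0.52 [278. 144. 294. 164.] [476. 310.  31.]
spare_roller 0.63 [357. 287. 374. 305.] [ 595. -231.    9.]
rubber_mat 0.85 [272. 152. 321. 187.] [504. 268.   3.]
thin_post 0.93 [335. 201. 362. 223.] [605.   4.  40.]
guide_socket 0.73 [340. 242. 368. 269.] [ 589. -135.   30.]
scene
big_roller 0.89 [284. 187. 308. 206.] [603. -43.  31.]
steel_roller 0.95 [322. 248. 347. 269.] [422. 116.  11.]
steel_roller 0.68 [225. 225. 248. 246.] [637. 139.  11.]
steel_roller 0.59 [347. 230. 370. 252.] [407.  37.  11.]
tyred_roller 0.62 [352. 207. 371. 231.] [435. -44.  14.]
small_bush 0.54 [377. 181. 390. 202.] [ 432. -172.   28.]
spare_roller 0.42 [328. 174. 343. 183.] [ 590. -227.    9.]
rubber_mat 0.77 [207. 263. 313. 357.] [468. 290.   3.]
thick_post 0.8 [278. 188. 318. 214.] [588. -27.  30.]
thin_post 0.74 [259. 199. 298. 222.] [591.  49.  40.]
guide_socket 0.68 [307. 175. 337. 200.] [ 573. -116.   30.]
1.15
```

```bash
ls pics
```

```text
scene0.png
scene0c.png
side0.png
side0c.png
wrist0.png
```

View pics/side0c.png

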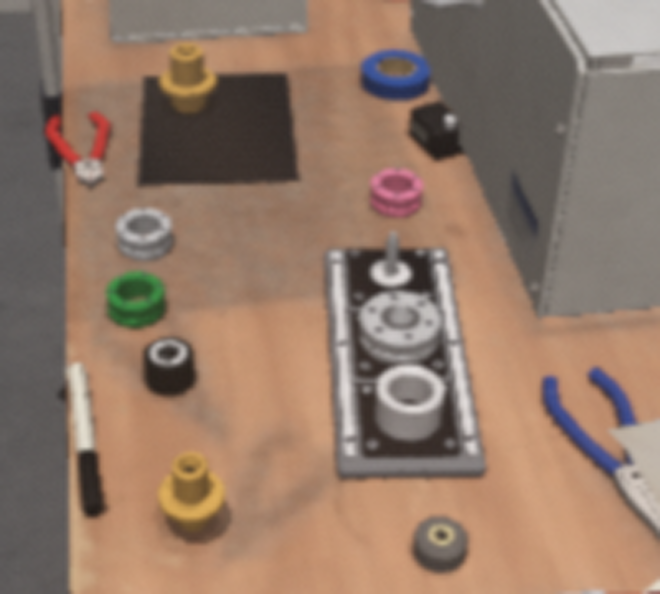

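View pics/scene0c.png

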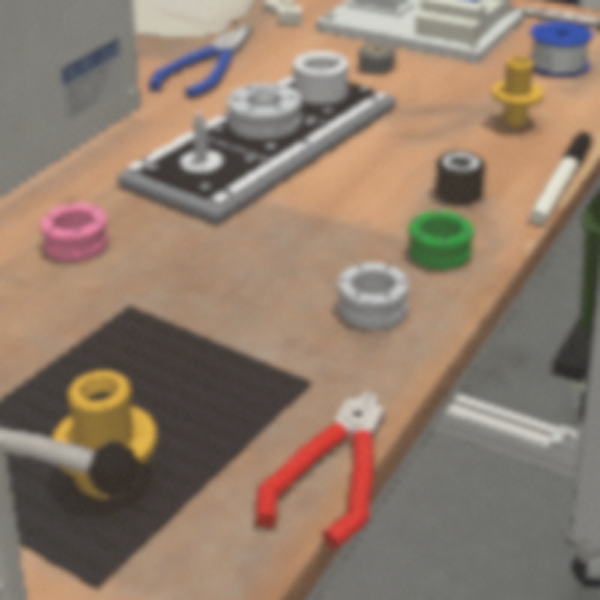

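Candidates for the steel roller, in side pixels: grey (273,200), green (270,220), pink (349,188). The enlarged crop confirms that the grey grooved ring is the one meant. Of the two rollers, the black tyre with the open bore at (281,240) is the tyred roller, and the grey one with the closed hub at (363,294) is the spare. Next I'll measure the mat and caddy, then move in for a wrist view.

```bash
python3 - <<'E'
from h import *
p=env.camera_params("side"); s=env.camera_params("scene")
f=lambda u,v,z:onz(p,230+u/3.3,130+v/3.3,z).round()
g=lambda u,v,z:onz(s,210+u/3,160+v/3,z).round()
print("mat",[f(*c,3) for c in[(147,75),(288,73),(297,180),(138,183)]])
print("mat sc",[g(*c,3) for c in[(130,307),(310,382),(97,587)]])
print("plate",[f(*c,12) for c in[(326,251),(444,248),(483,464),(338,470)]],"sc",[g(*c,12) for c in[(120,180),(218,212),(395,97)]])
print("thin top",f(392,234,60),g(200,117,60),"bigroller top",f(402,316,42),g(265,99,42),"cup",f(410,388,46),g(321,67,46))
print("steel",f(145,225,22),g(373,284,22),"tyred",f(170,351,28),g(461,161,28),"sbush",f(190,463,56),g(519,64,56),"bbush",f(187,50,62),g(100,388,62),"spare",f(441,533,18),g(376,48,18))
print("scene pred of bbush", )
E
```

```text
mat [array([443., 372.,   3.]), array([579., 358.,   3.]), array([561., 180.,   3.]), array([425., 193.,   3.])]
mat sc [array([557., 189.,   3.]), array([421., 200.,   3.]), array([436., 377.,   3.])]
plate [array([568.,  68.,  12.]), array([662.,  59.,  12.]), array([ 634., -169.,   12.]), array([ 537., -161.,   12.])] sc [array([651.,  73.,  12.]), array([563.,  77.,  12.]), array([ 534., -150.,   12.])]
thin top [609.  23.  60.] [601.  38.  60.] bigroller top [603. -50.  42.] [595. -42.  42.] cup [ 591. -126.   46.] [ 582. -108.   46.]
steel [427. 108.  22.] [421. 119.  22.] tyred [436. -48.  28.] [431. -44.  28.] sbush [ 440. -181.   56.] [ 434. -168.   56.] bbush [479. 312.  62.] [475. 317.  62.] spare [ 591. -226.   18.] [ 588. -223.   18.]
scene pred of bbush
```

```bash
python3 -m pendant '[{"tx":3.9,"ty":-3.0,"tz":-0.5,"twist":-8.5},{"tx":7.8,"ty":-6.1,"tz":-1,"twist":-17},{"tx":11.7,"ty":-9.1,"tz":-1.5,"twist":-25.5},{"tx":15.6,"ty":-12.2,"tz":-2,"twist":-34},{"tx":19.5,"ty":-15.2,"tz":-2.5,"twist":-42.5},{"tx":23.5,"ty":-18.3,"tz":-3,"twist":-51},{"tx":27.4,"ty":-21.3,"tz":-3.4,"twist":-59.5},{"tx":31.3,"ty":-24.4,"tz":-3.8,"twist":-68}]' 100 40; python3 -c "
from workcell import env
o=env.get_obs();print(o['joints'].round(2),o['eef_pos'].round(1),o['eef_rot'].round(3))"
```

```text
time_s: 1.95
eef_pos: [413.3, -268.3, 280.8]
eef_rot: [[0.074, 0.997, 0.0], [0.997, -0.074, -0.001], [-0.001, 0.0, -1.0]]
contact_force: [0.5, -0.8, 0.5]
opening: 1.002
[ 0.88  0.16 -0.41  1.88  0.07  1.12  0.37] [ 413.3 -268.3  280.8] [[ 0.074  0.997  0.   ]
 [ 0.997 -0.074 -0.001]
 [-0.001  0.    -1.   ]]
```

```bash
python3 -m pendant '[{"tx":3.6,"ty":2.1,"twist":-1},{"tx":7.2,"ty":4.3,"twist":-2},{"tx":10.9,"ty":6.5,"twist":-3},{"tx":14.5,"ty":8.6,"twist":-4.24},{"tx":14.5,"ty":8.6,"twist":-4.24},{"tx":14.5,"ty":8.6,"twist":-4.24},{"tx":14.5,"ty":8.6,"twist":-4.24},{"tx":14.5,"ty":8.6,"twist":-4.24}]'; python3 - <<'E'
from h import *
p=env.camera_params("wrist"); im=env.grab_frame("wrist"); cv2.imwrite("pics/w1.png",im[:,:,::-1])
import pickle; pickle.dump(p,open("pics/w1.pkl","wb"))
print(p['xyz'],env.get_obs()['eef_pos'])
E
```

```text
[ 417.85520096 -201.82936914  412.38085692] [ 417.90617425 -261.3723274   281.64836594]validation failed for argument at $[0]...
```

View pics/w1.png

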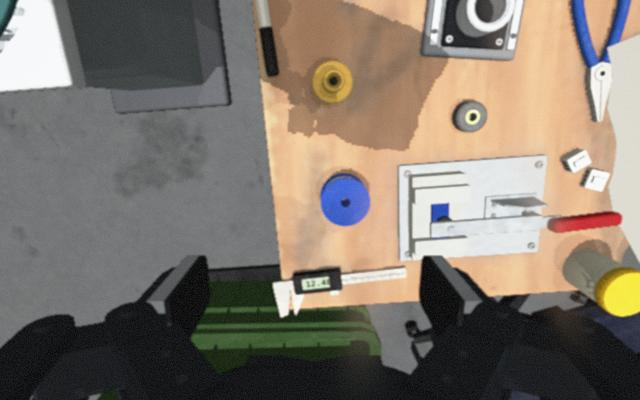

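The wrist view shows the small bush at (332,82), the spare at (470,116) and the caddy end at the top. The call was refused, probably because tz was missing. I'll check the actual pose first.

```bash
python3 -c "
from workcell import env
o=env.get_obs();print(o['time_s'],o['eef_pos'].round(1),o['eef_rot'].round(4))"; python3 -m pendant '[{"tx":3.6,"ty":2.1,"tz":0,"twist":-1},{"tx":7.2,"ty":4.3,"tz":0,"twist":-2},{"tx":10.9,"ty":6.5,"tz":0,"twist":-3},{"tx":13.2,"ty":8.2,"tz":0,"twist":-4.2},{"tx":13.2,"ty":8.2,"tz":0,"twist":-4.2},{"tx":13.2,"ty":8.2,"tz":0,"twist":-4.2},{"tx":13.2,"ty":8.2,"tz":0,"twist":-4.2},{"tx":13.2,"ty":8.2,"tz":0,"twist":-4.2}]'; python3 - <<'E'
from h import *
p=env.camera_params("wrist"); im=env.grab_frame("wrist"); cv2.imwrite("pics/w1.png",im[:,:,::-1])
import pickle; pickle.dump(p,open("pics/w1.pkl","wb"))
o=env.get_obs();print(o['time_s'],o['eef_pos'].round(1),o['eef_rot'].round(4))
E
```

```text
2.0 [ 417.9 -261.4  281.6] [[ 5.580e-02  9.984e-01  2.700e-03]
 [ 9.984e-01 -5.580e-02  7.000e-04]
 [ 9.000e-04  2.600e-03 -1.000e+00]]
time_s: 2.8
eef_pos: [504.4, -146.0, 280.3]
eef_rot: [[0.009, 1.0, -0.0], [1.0, -0.009, -0.0], [-0.0, -0.0, -1.0]]
contact_force: [-0.6, 0.7, -0.5]
opening: 0.999
2.85 [ 504.4 -145.9  280.3] [[ 8.5e-03  1.0e+00 -0.0e+00]
 [ 1.0e+00 -8.5e-03 -3.0e-04]
 [-3.0e-04 -0.0e+00 -1.0e+00]]
```

View pics/w1.png

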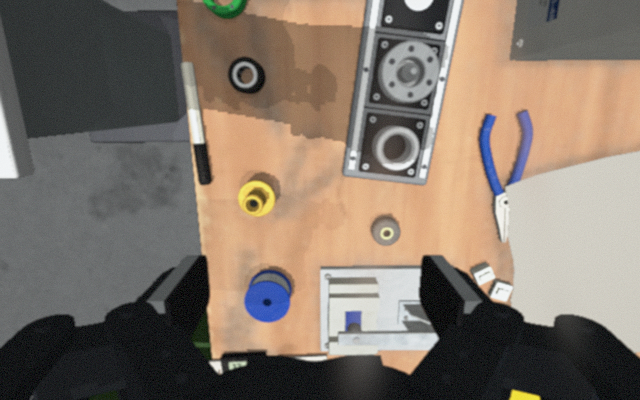

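The wrist view shows the socket (391,148), big roller (409,71), thin post near (420,3), tyred roller (246,75), small bush top (254,203), spare (386,231), and pen (198,120). I'll localise these.

```bash
python3 - <<'E'
from h import *
import pickle
p=pickle.load(open("pics/w1.pkl","rb"))
a=cv2.imread("pics/w1.png")
cv2.imwrite("pics/w1c.png",cv2.resize(a[0:230,180:480],None,fx=2.6,fy=2.6,interpolation=2))
E
```

```text
(no output)
```

View pics/w1c.png

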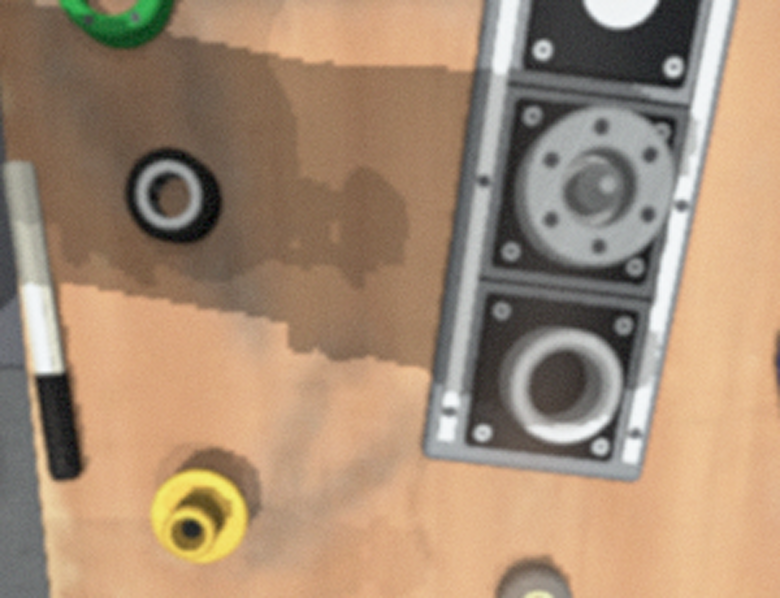

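```bash
python3 - <<'E'
from h import *
import pickle
p=pickle.load(open("pics/w1.pkl","rb"))
f=lambda n,u,v,z:print(n,onz(p,180+u/2.6,v/2.6,z).round(1))
f("bigroller",600,186,42);f("posttip",607,185,54);f("cup",567,385,46);f("sbush top",190,530,56);f("flange",199,516,30);f("tyred",171,194,28)
for n,c in zip("abcd",[(533,117),(663,131),(636,266),(511,251)]): f("screw big "+n,*c,18)
for n,c in zip("abcd",[(501,311),(624,325),(600,447),(482,432)]): f("screw cup "+n,*c,18)
f("thinseat",622,-2,20); f("thin sc",543,49,18); f("thin sc",673,66,18)
print(onz(p,386,231,18))
E
```

```text
bigroller [601.5 -46.7  42. ]
posttip [600.9 -47.4  54. ]
cup [ 592.  -121.7   46. ]
sbush top [ 440.3 -177.6   56. ]
flange [ 439.9 -178.5   30. ]
tyred [435.2 -47.   28. ]
screw big a [579.4 -18.4  18. ]
screw big b [631.7 -24.   18. ]
screw big c [624.7 -76.   18. ]
screw big d [572.6 -69.6  18. ]
screw cup a [569.3 -93.7  18. ]
screw cup b [621.4 -99.9  18. ]
screw cup c [ 614.6 -152.    18. ]
screw cup d [ 562.8 -145.    18. ]
thinseat [611.4  23.3  20. ]
thin sc [582.2   6.2  18. ]
thin sc [ 6.337e+02 -3.000e-01  1.800e+01]
[ 589.69443915 -222.97709273   18.        ]
```

Screw averages give thick (602,-47), socket (592,-122.5), spacing 76.3 mm against 76 nominal, so the thin post should be at (612,28.5). I'll go over the big roller.

```bash
python3 -m pendant '[{"tx":2,"ty":2,"tz":3,"twist":-0.5},{"tx":4,"ty":4,"tz":6,"twist":-0.5},{"tx":6,"ty":6,"tz":9,"twist":-0.5},{"tx":8,"ty":8,"tz":12,"twist":-0.5},{"tx":10,"ty":9.7,"tz":15,"twist":-0.5},{"tx":10,"ty":9.7,"tz":18,"twist":-0.5},{"tx":10,"ty":9.7,"tz":18,"twist":-0.5},{"tx":10,"ty":9.7,"tz":18,"twist":-0.5}]' 100 40; python3 - <<'E'
from h import *
p=env.camera_params("wrist"); im=env.grab_frame("wrist"); cv2.imwrite("pics/w2.png",im[:,:,::-1])
o=env.get_obs();print(o['time_s'],o['eef_pos'].round(1),o['eef_rot'].round(4))
E
```

```text
time_s: 3.65
eef_pos: [602.3, -46.5, 100.8]
eef_rot: [[-0.001, 1.0, -0.001], [1.0, 0.001, -0.0], [-0.0, -0.001, -1.0]]
contact_force: [-0.1, -0.2, 1.6]
opening: 0.998
3.7 [602.9 -46.6 101.8] [[-7.0e-04  1.0e+00  1.2e-03]
 [ 1.0e+00  7.0e-04 -4.0e-04]
 [-4.0e-04  1.2e-03 -1.0e+00]]
```

View pics/w2.png

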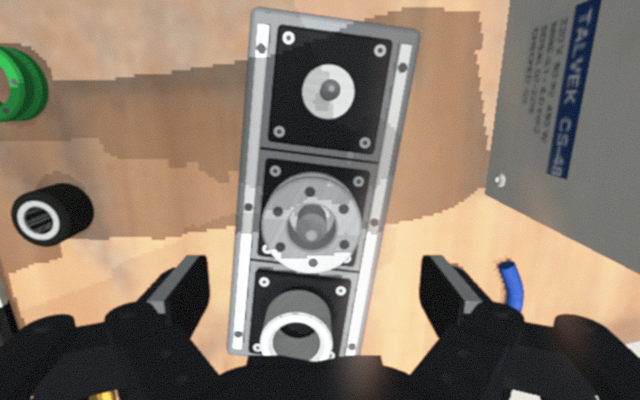

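```bash
python3 - <<'E'
from h import *
p=env.camera_params("wrist")
for n,u,v,z in [("tip",330,88,60),("seat",327.5,91,20),("roller",311,221,42),("tyred",39,221,28),("sc",288,38,18),("sc",380,50,18),("sc",371,143,18),("sc",279,132,18)]: print(n,onz(p,u,v,z).round(1))
E
python3 -m pendant '[{"tx":0,"ty":-0.05,"tz":2,"twist":0},{"tx":0,"ty":-0.05,"tz":4,"twist":0},{"tx":0,"ty":-0.05,"tz":5.5,"twist":0},{"tx":0,"ty":-0.05,"tz":6.5,"twist":0},{"tx":0,"ty":-0.05,"tz":7.3,"twist":0},{"tx":0,"ty":-0.05,"tz":7.3,"twist":0},{"tx":0,"ty":-0.05,"tz":7.3,"twist":0},{"tx":0,"ty":-0.05,"tz":7.3,"twist":0}]' 100 40
```

```text
tip [610.4  28.5  60. ]
seat [610.8  28.7  20. ]
roller [601.3 -43.3  42. ]
tyred [434.3 -47.9  28. ]
sc [588.3  57.3  18. ]
sc [640.5  51.1  18. ]
sc [637.7  -1.3  18. ]
sc [581.9   5.2  18. ]
time_s: 4.5
eef_pos: [602.4, -45.7, 27.9]
eef_rot: [[-0.002, 1.0, 0.001], [1.0, 0.002, 0.0], [0.0, 0.001, -1.0]]
contact_force: [-0.7, 0.6, 0.9]
opening: 0.999
```

```bash
python3 -m pendant '[{"tx":0,"ty":0,"tz":0,"twist":0},{"tx":0,"ty":0,"tz":0,"twist":0},{"tx":0,"ty":0,"tz":0,"twist":0},{"tx":0,"ty":0,"tz":0,"twist":0},{"tx":0,"ty":0,"tz":0,"twist":0},{"tx":0,"ty":0,"tz":0,"twist":0},{"tx":0,"ty":0,"tz":0,"twist":0},{"tx":0,"ty":0,"tz":0,"twist":0}]' 20 50; python3 - <<'E'
from h import *
im=env.grab_frame("wrist"); cv2.imwrite("pics/w3.png",im[:,:,::-1])
E
```

```text
time_s: 5.3
eef_pos: [602.2, -45.8, 28.0]
eef_rot: [[-0.002, 1.0, 0.0], [1.0, 0.002, -0.0], [-0.0, 0.0, -1.0]]
contact_force: [-4.6, -1.2, 12.5]
opening: 0.659
```

View pics/w3.png

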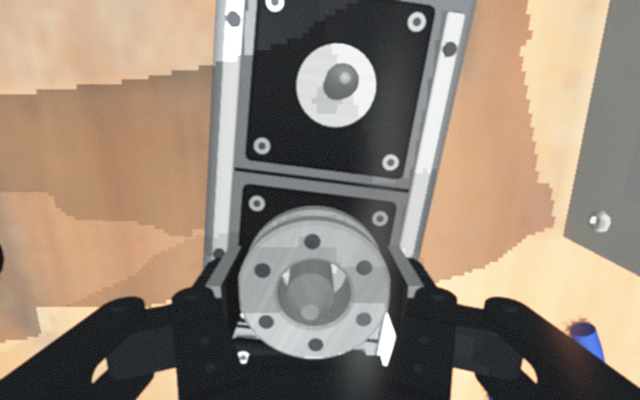

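Opening 0.659 (56 mm) means the roller is gripped at its rim or groove. Lifting.

```bash
python3 -m pendant '[{"tx":0,"ty":0,"tz":-0.5,"twist":0},{"tx":0,"ty":0,"tz":-1.5,"twist":0},{"tx":0,"ty":0,"tz":-3,"twist":0},{"tx":0,"ty":0,"tz":-5,"twist":0},{"tx":0,"ty":0,"tz":-7,"twist":0},{"tx":0,"ty":0,"tz":-9,"twist":0},{"tx":0,"ty":0,"tz":-10,"twist":0},{"tx":0,"ty":0,"tz":-10,"twist":0}]'; python3 - <<'E'
from h import *
im=env.grab_frame("wrist"); cv2.imwrite("pics/w4.png",im[:,:,::-1])
print(env.get_obs()['contact_force'])
E
```

```text
time_s: 6.15
eef_pos: [602.7, -45.8, 129.1]
eef_rot: [[-0.002, 1.0, 0.003], [1.0, 0.002, -0.0], [-0.0, 0.003, -1.0]]
contact_force: [0.0, -0.4, -2.5]
opening: 0.665
[-0.44492655  0.04711714 -2.6104072 ]
```

View pics/w4.png

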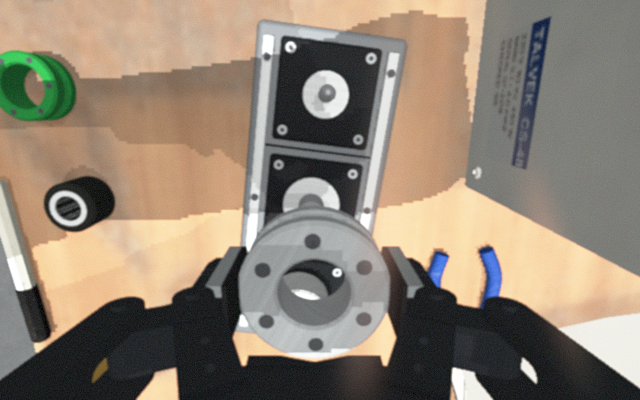

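```bash
python3 -m pendant '[{"tx":4,"ty":-1.5,"tz":0,"twist":0},{"tx":8,"ty":-3,"tz":0,"twist":0},{"tx":12,"ty":-4.5,"tz":0,"twist":0},{"tx":15.5,"ty":-6,"tz":0,"twist":0},{"tx":18,"ty":-7.5,"tz":0,"twist":0},{"tx":20,"ty":-8.2,"tz":0,"twist":0},{"tx":20,"ty":-8.2,"tz":0,"twist":0},{"tx":20,"ty":-8.2,"tz":0,"twist":0}]'; python3 - <<'E'
from h import *
im=env.grab_frame("wrist"); cv2.imwrite("pics/w5.png",im[:,:,::-1])
E
```

```text
time_s: 7.0
eef_pos: [519.3, 154.0, 126.5]
eef_rot: [[-0.003, 1.0, -0.001], [1.0, 0.003, -0.0], [-0.0, -0.001, -1.0]]
contact_force: [-0.8, -0.5, -2.8]
opening: 0.658
```

View pics/w5.png

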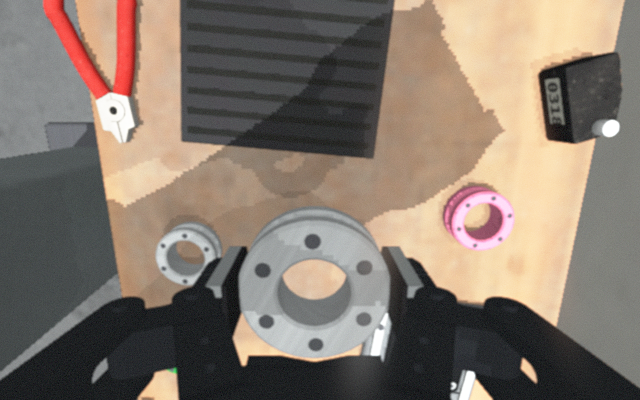

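The mat's near corners are at (182,141) and (373,157), and the steel roller's top is at (189,251).

```bash
python3 - <<'E'
from h import *
p=env.camera_params("wrist")
for n,u,v,z in [("c1",182,141,3),("c2",373,157,3),("l",180.5,0,3),("r",394,0,3),("steel",187,254,22),("steelbottom",192,243,0)]: print(n,onz(p,u,v,z).round(1))
E
```

```text
c1 [424.6 195.9   3. ]
c2 [562.5 184.6   3. ]
l [432.4 286.8   3. ]
r [571.5 287.1   3. ]
steel [427.5 116.5  22. ]
steelbottom [423.7 116.2   0. ]
```

```bash
python3 -m pendant '[{"tx":4,"ty":0.05,"tz":0,"twist":0},{"tx":7.8,"ty":0.1,"tz":1,"twist":0},{"tx":7.8,"ty":0.1,"tz":4,"twist":0},{"tx":7.8,"ty":0.1,"tz":7,"twist":0},{"tx":7.8,"ty":0.1,"tz":9,"twist":0},{"tx":7.8,"ty":0.1,"tz":10.2,"twist":0},{"tx":7.8,"ty":0.1,"tz":10.8,"twist":0},{"tx":7.8,"ty":0.1,"tz":10.8,"twist":0}]'
```

```text
time_s: 7.85
eef_pos: [520.6, 231.7, 19.0]
eef_rot: [[-0.001, 1.0, -0.0], [1.0, 0.001, -0.0], [-0.0, -0.0, -1.0]]
contact_force: [0.2, -0.2, -1.9]
opening: 0.656
```

```bash
python3 -m pendant '[{"tx":0,"ty":0,"tz":0.2,"twist":0},{"tx":0,"ty":0,"tz":0.4,"twist":0},{"tx":0,"ty":0,"tz":0.6,"twist":0},{"tx":0,"ty":0,"tz":0.7,"twist":0},{"tx":0,"ty":0,"tz":0.7,"twist":0},{"tx":0,"ty":0,"tz":0.7,"twist":0},{"tx":0,"ty":0,"tz":0.7,"twist":0},{"tx":0,"ty":0,"tz":0.7,"twist":0}]'; python3 - <<'E'
from h import *
im=env.grab_frame("wrist"); cv2.imwrite("pics/w6.png",im[:,:,::-1])
im=env.grab_frame("side"); cv2.imwrite("pics/s6.png",cv2.resize(im[100:300,200:460,::-1],None,fx=3,fy=3))
E
```

```text
time_s: 8.65
eef_pos: [520.5, 232.2, 12.3]
eef_rot: [[-0.002, 1.0, -0.0], [1.0, 0.002, 0.0], [0.0, -0.0, -1.0]]
contact_force: [-0.9, 1.5, -3.0]
opening: 0.661
```

View pics/w6.png

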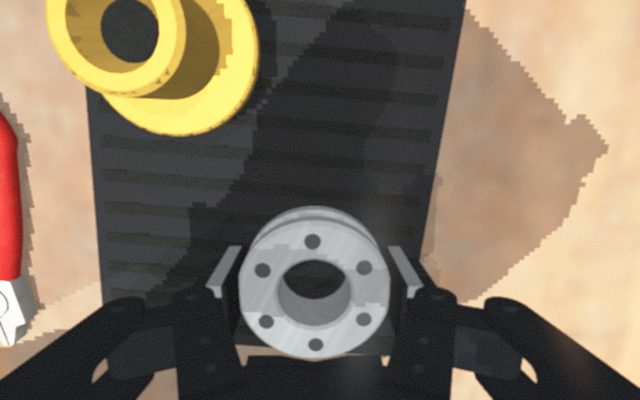

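View pics/s6.png

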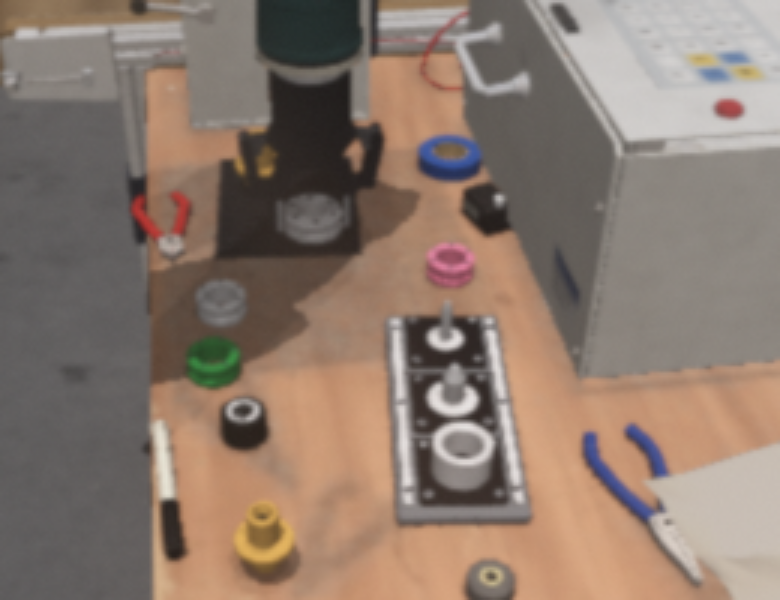

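The roller hangs about 1 mm over the mat, well clear of the bush (95 mm). Lowering the last bit and releasing.

```bash
python3 -m pendant '[{"tx":0,"ty":0,"tz":0.1,"twist":0},{"tx":0,"ty":0,"tz":0.15,"twist":0},{"tx":0,"ty":0,"tz":0.15,"twist":0},{"tx":0,"ty":0,"tz":0.15,"twist":0},{"tx":0,"ty":0,"tz":0.15,"twist":0},{"tx":0,"ty":0,"tz":0.15,"twist":0},{"tx":0,"ty":0,"tz":0.15,"twist":0},{"tx":0,"ty":0,"tz":0.15,"twist":0}]'
python3 -m pendant '[{"tx":0,"ty":0,"tz":0,"twist":0},{"tx":0,"ty":0,"tz":0,"twist":0},{"tx":0,"ty":0,"tz":0,"twist":0},{"tx":0,"ty":0,"tz":-2,"twist":0},{"tx":0,"ty":0,"tz":-5,"twist":0},{"tx":0,"ty":0,"tz":-8,"twist":0},{"tx":0,"ty":0,"tz":-10,"twist":0},{"tx":0,"ty":0,"tz":-10,"twist":0}]' 85
python3 - <<'E'
from h import *
im=env.grab_frame("wrist"); cv2.imwrite("pics/w7.png",im[:,:,::-1])
E
```

```text
time_s: 9.55
eef_pos: [520.5, 232.2, 11.1]
eef_rot: [[-0.002, 1.0, 0.0], [1.0, 0.002, -0.0], [-0.0, 0.0, -1.0]]
contact_force: [-2.8, -1.4, 6.9]
opening: 0.664
time_s: 10.35
eef_pos: [521.7, 232.7, 113.4]
eef_rot: [[-0.002, 1.0, 0.004], [1.0, 0.002, 0.001], [0.001, 0.004, -1.0]]
contact_force: [0.2, -0.5, -0.4]
opening: 0.852
```

View pics/w7.png

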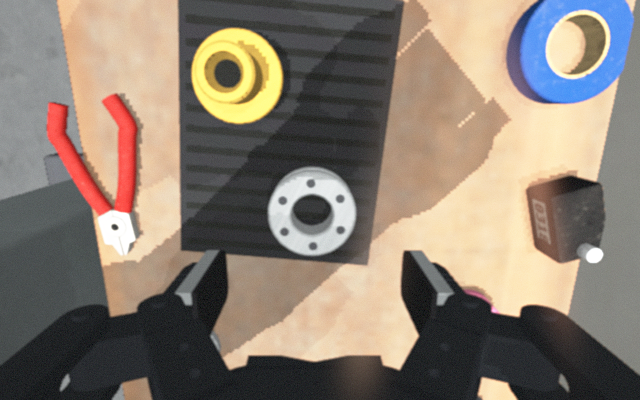

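The big roller lies flat on the mat, clear of the bush. Next is the steel roller, viewed from short of it first.

```bash
python3 -m pendant '[{"tx":-3.5,"ty":-2,"tz":0,"twist":0},{"tx":-7,"ty":-4,"tz":0,"twist":0},{"tx":-10.5,"ty":-6,"tz":0,"twist":0},{"tx":-14,"ty":-8,"tz":0,"twist":0},{"tx":-17,"ty":-9.5,"tz":0,"twist":0},{"tx":-17,"ty":-9.5,"tz":0,"twist":0},{"tx":-17,"ty":-9.5,"tz":0,"twist":0},{"tx":-17,"ty":-9.5,"tz":0,"twist":0}]'
python3 - <<'E'
from h import *
im=env.grab_frame("wrist"); cv2.imwrite("pics/w8.png",im[:,:,::-1])
E
```

```text
time_s: 11.2
eef_pos: [426.0, 62.6, 110.5]
eef_rot: [[-0.002, 1.0, -0.0], [1.0, 0.002, 0.001], [0.001, -0.0, -1.0]]
contact_force: [0.1, 0.2, -0.1]
opening: 0.849
```

View pics/w8.png

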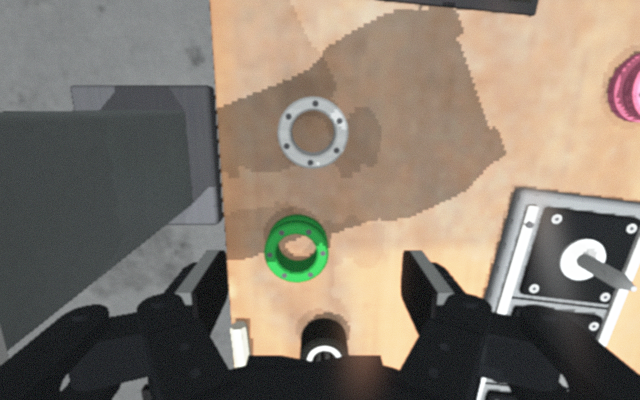

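```bash
python3 - <<'E'
from h import *
p=env.camera_params("wrist")
for n,u,v,z in [("steel",313,131,22),("green",297,256,22),("tyred",324,357,28)]: print(n,onz(p,u,v,z).round(1))
E
```

```text
steel [425.3 115.   22. ]
green [414.6  31.7  22. ]
tyred [433.6 -43.9  28. ]
```

```bash
python3 -m pendant '[{"tx":2.7,"ty":0,"tz":0,"twist":0},{"tx":5.3,"ty":0,"tz":0.5,"twist":0},{"tx":5.3,"ty":0,"tz":4,"twist":0},{"tx":5.3,"ty":0,"tz":7,"twist":0},{"tx":5.3,"ty":0,"tz":9,"twist":0},{"tx":5.3,"ty":0,"tz":9.6,"twist":0},{"tx":5.3,"ty":0,"tz":9.6,"twist":0},{"tx":5.3,"ty":0,"tz":9.6,"twist":0}]'
python3 - <<'E'
from h import *
im=env.grab_frame("wrist"); cv2.imwrite("pics/w9.png",im[:,:,::-1])
E
```

```text
time_s: 12.05
eef_pos: [426.2, 115.5, 15.5]
eef_rot: [[-0.002, 1.0, 0.001], [1.0, 0.002, 0.0], [0.0, 0.001, -1.0]]
contact_force: [0.2, 0.2, 1.3]
opening: 0.849
```

View pics/w9.png

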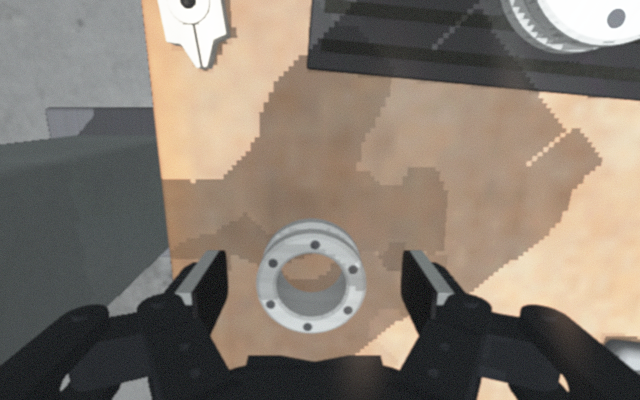

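```bash
python3 -m pendant '[{"tx":0,"ty":0,"tz":0.15,"twist":0},{"tx":0,"ty":0,"tz":0.25,"twist":0},{"tx":0,"ty":0,"tz":0.25,"twist":0},{"tx":0,"ty":0,"tz":0.25,"twist":0},{"tx":0,"ty":0,"tz":0.25,"twist":0},{"tx":0,"ty":0,"tz":0.25,"twist":0},{"tx":0,"ty":0,"tz":0.25,"twist":0},{"tx":0,"ty":0,"tz":0.25,"twist":0}]' 20 40
python3 -m pendant '[{"tx":0,"ty":0,"tz":0,"twist":0},{"tx":0,"ty":0,"tz":0,"twist":0},{"tx":0,"ty":0,"tz":-0.5,"twist":0},{"tx":0,"ty":0,"tz":-2,"twist":0},{"tx":0,"ty":0,"tz":-5,"twist":0},{"tx":0,"ty":0,"tz":-8,"twist":0},{"tx":0,"ty":0,"tz":-10,"twist":0},{"tx":0,"ty":0,"tz":-10,"twist":0}]'
python3 - <<'E'
from h import *
im=env.grab_frame("wrist"); cv2.imwrite("pics/w10.png",im[:,:,::-1])
E
```

```text
time_s: 12.9
eef_pos: [426.2, 114.9, 13.0]
eef_rot: [[-0.002, 1.0, 0.001], [1.0, 0.002, -0.0], [-0.0, 0.001, -1.0]]
contact_force: [-3.5, -1.5, 17.1]
opening: 0.506
time_s: 13.7
eef_pos: [426.9, 115.1, 114.6]
eef_rot: [[-0.001, 1.0, 0.004], [1.0, 0.001, 0.0], [0.0, 0.004, -1.0]]
contact_force: [0.3, -0.4, -2.1]
opening: 0.501
```

View pics/w10.png

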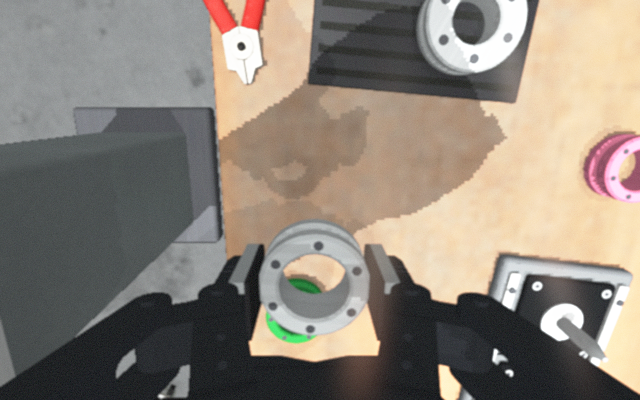

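```bash
python3 - <<'E'
from h import *
p=env.camera_params("wrist"); t=env.get_obs()['eef_pos']
q=onz(p,314,294,t[2]+14)-t; r=onz(p,314,290,t[2]+9)-t
print(q,r)
E
```

```text
[-0.14359553 -0.95705717 14.        ] [-0.12096648 -2.0970198   9.        ]
```

```bash
python3 -m pendant '[{"tx":-3,"ty":3.3,"tz":0,"twist":0},{"tx":-6,"ty":6.6,"tz":0,"twist":0},{"tx":-9,"ty":9.8,"tz":0,"twist":0},{"tx":-12,"ty":13,"tz":0,"twist":0},{"tx":-14.5,"ty":15.8,"tz":0,"twist":0},{"tx":-16,"ty":17.5,"tz":0,"twist":0},{"tx":-16,"ty":17.5,"tz":0,"twist":0},{"tx":-16,"ty":17.5,"tz":0,"twist":0}]'
python3 - <<'E'
from h import *
im=env.grab_frame("wrist"); cv2.imwrite("pics/w11.png",im[:,:,::-1])
print(env.get_obs()['eef_pos'])
E
```

```text
time_s: 14.55
eef_pos: [600.3, -44.6, 110.7]
eef_rot: [[-0.002, 1.0, -0.002], [1.0, 0.002, 0.0], [0.001, -0.002, -1.0]]
contact_force: [-0.1, 1.0, -2.6]
opening: 0.499
[600.0940963  -44.04529219 111.07138887]
```

View pics/w11.png

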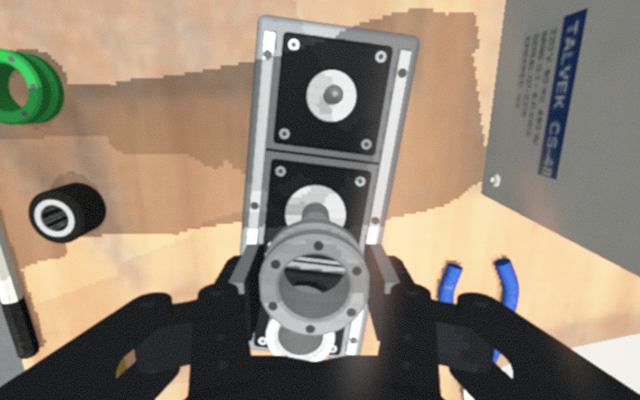

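```bash
python3 -m pendant '[{"tx":-0.1,"ty":0.15,"tz":1.5,"twist":0},{"tx":-0.1,"ty":0.15,"tz":3,"twist":0},{"tx":-0.1,"ty":0.15,"tz":4,"twist":0},{"tx":-0.1,"ty":0.15,"tz":4.8,"twist":0},{"tx":-0.1,"ty":0.15,"tz":5.4,"twist":0},{"tx":-0.1,"ty":0.15,"tz":6,"twist":0},{"tx":-0.1,"ty":0.15,"tz":6.5,"twist":0},{"tx":-0.1,"ty":0.15,"tz":6.5,"twist":0}]'
```

```text
time_s: 15.4
eef_pos: [602.3, -45.7, 46.7]
eef_rot: [[-0.002, 1.0, -0.001], [1.0, 0.002, 0.0], [0.0, -0.001, -1.0]]
contact_force: [0.3, 0.3, -1.4]
opening: 0.5
```

No contact force, and the roller's bottom is at about 34 mm, so it is already round the post. Continuing down.

```bash
python3 -m pendant '[{"tx":0,"ty":0,"tz":0.4,"twist":0},{"tx":0,"ty":0,"tz":0.8,"twist":0},{"tx":0,"ty":0,"tz":1.1,"twist":0},{"tx":0,"ty":0,"tz":1.3,"twist":0},{"tx":0,"ty":0,"tz":1.3,"twist":0},{"tx":0,"ty":0,"tz":1.3,"twist":0},{"tx":0,"ty":0,"tz":1.3,"twist":0},{"tx":0,"ty":0,"tz":1.3,"twist":0}]'
python3 - <<'E'
from h import *
im=env.grab_frame("wrist"); cv2.imwrite("pics/w12.png",im[:,:,::-1])
im=env.grab_frame("side"); cv2.imwrite("pics/s12.png",cv2.resize(im[180:290,280:430,::-1],None,fx=5,fy=5,interpolation=2))
E
```

```text
time_s: 16.2
eef_pos: [602.6, -45.7, 34.4]
eef_rot: [[-0.002, 1.0, 0.0], [1.0, 0.002, 0.0], [0.0, 0.0, -1.0]]
contact_force: [-1.1, -0.1, -1.2]
opening: 0.499
```

View pics/w12.png

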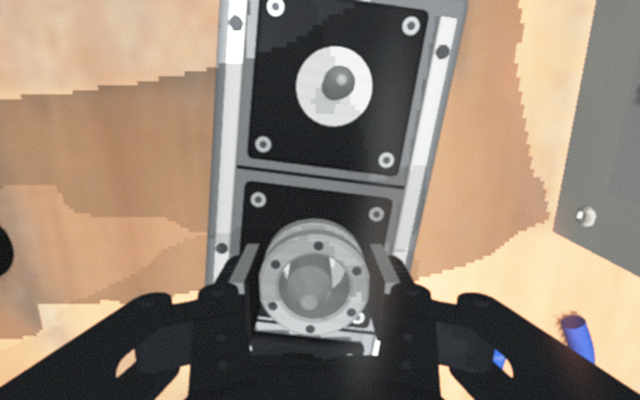

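View pics/s12.png

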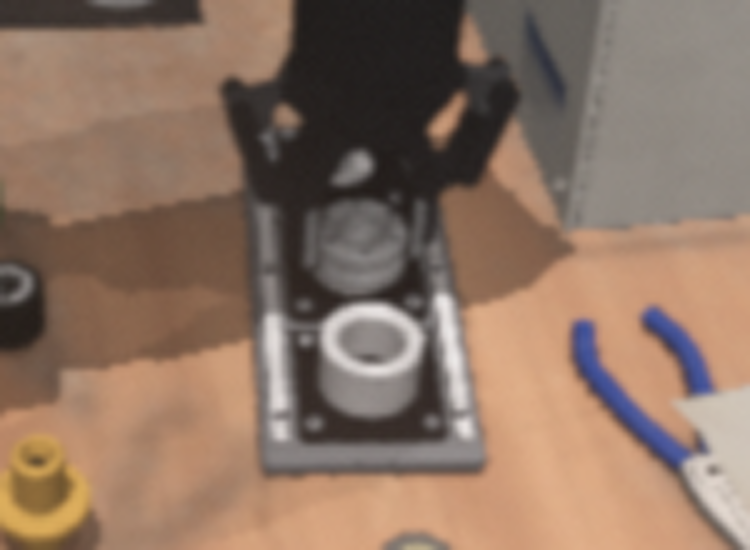

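```bash
python3 -m pendant '[{"tx":0,"ty":0,"tz":0.1,"twist":0},{"tx":0,"ty":0,"tz":0.15,"twist":0},{"tx":0,"ty":0,"tz":0.15,"twist":0},{"tx":0,"ty":0,"tz":0.15,"twist":0},{"tx":0,"ty":0,"tz":0.15,"twist":0},{"tx":0,"ty":0,"tz":0.15,"twist":0},{"tx":0,"ty":0,"tz":0.15,"twist":0},{"tx":0,"ty":0,"tz":0.15,"twist":0}]'
python3 -m pendant '[{"tx":0,"ty":0,"tz":0,"twist":0},{"tx":0,"ty":0,"tz":0,"twist":0},{"tx":0,"ty":0,"tz":0,"twist":0},{"tx":0,"ty":0,"tz":-2,"twist":0},{"tx":0,"ty":0,"tz":-5,"twist":0},{"tx":0,"ty":0,"tz":-8,"twist":0},{"tx":0,"ty":0,"tz":-9,"twist":0},{"tx":0,"ty":0,"tz":-9,"twist":0}]' 70
python3 - <<'E'
from h import *
im=env.grab_frame("wrist"); cv2.imwrite("pics/w13.png",im[:,:,::-1])
print(env.get_obs()['eef_pos'])
E
```

```text
time_s: 17.1
eef_pos: [602.6, -45.7, 33.2]
eef_rot: [[-0.002, 1.0, 0.0], [1.0, 0.002, -0.0], [-0.0, 0.0, -1.0]]
contact_force: [-2.5, -0.6, 7.9]
opening: 0.501
time_s: 17.9
eef_pos: [603.2, -45.8, 124.1]
eef_rot: [[-0.002, 1.0, 0.002], [1.0, 0.002, -0.0], [-0.0, 0.002, -1.0]]
contact_force: [0.4, 1.0, -0.6]
opening: 0.699
[602.56670299 -45.88119625 122.67985768]
```

View pics/w13.png

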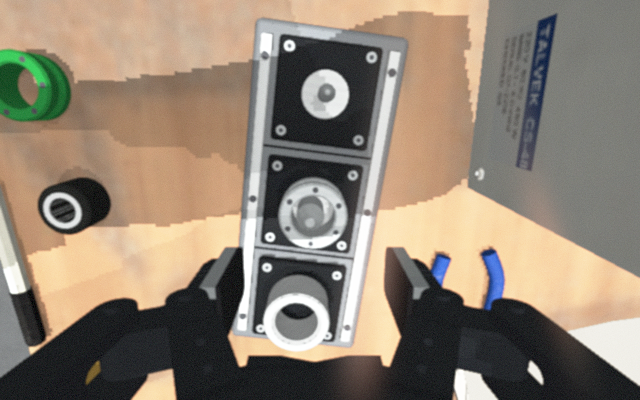

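The steel roller is seated on the thick post (312,212). Next is the tyred roller. I'll check the pen's position so the finger clears it.

```bash
python3 - <<'E'
from h import *
import pickle
p=pickle.load(open("pics/w1.pkl","rb"))
for u,v in [(180+35/2.6,170/2.6),(180+50/2.6,300/2.6),(180+75/2.6,420/2.6)]: print(onz(p,u,v,8).round())
E
python3 -m pendant '[{"tx":-1,"ty":-3,"tz":0,"twist":0},{"tx":-2,"ty":-6,"tz":0,"twist":0},{"tx":-3,"ty":-9,"tz":0,"twist":0},{"tx":-4,"ty":-12,"tz":0,"twist":0},{"tx":-5,"ty":-15,"tz":0,"twist":0},{"tx":-5,"ty":-16.8,"tz":0,"twist":0},{"tx":-5,"ty":-16.8,"tz":0,"twist":0},{"tx":-5,"ty":-16.8,"tz":0,"twist":0}]' 60
python3 - <<'E'
from h import *
im=env.grab_frame("wrist"); cv2.imwrite("pics/w14.png",im[:,:,::-1])
E
```

```text
[376. -36.   8.]
[377. -88.   8.]
[ 383. -140.    8.]
time_s: 18.75
eef_pos: [434.6, -96.1, 122.2]
eef_rot: [[-0.002, 1.0, -0.001], [1.0, 0.002, 0.0], [0.0, -0.001, -1.0]]
contact_force: [1.2, -0.3, -0.3]
opening: 0.601
```

View pics/w14.png

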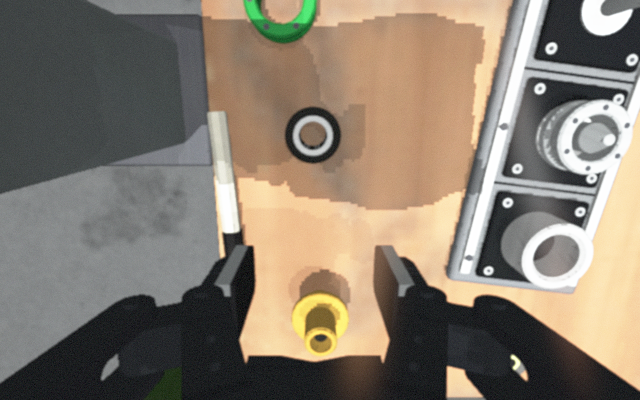

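```bash
python3 - <<'E'
from h import *
p=env.camera_params("wrist")
print(onz(p,313,134.5,28).round(1),onz(p,320,340,56).round(1),env.get_obs()['eef_pos'])
E
```

```text
[434.4 -46.3  28. ] [ 439.2 -176.4   56. ] [435.04417369 -95.89901359 122.32829222]
```

```bash
python3 -m pendant '[{"tx":2.5,"ty":0,"tz":0,"twist":0},{"tx":4.9,"ty":-0.05,"tz":0.5,"twist":0},{"tx":4.9,"ty":-0.05,"tz":4.5,"twist":0},{"tx":4.9,"ty":-0.05,"tz":7.5,"twist":0},{"tx":4.9,"ty":-0.05,"tz":9.5,"twist":0},{"tx":4.9,"ty":-0.05,"tz":10.5,"twist":0},{"tx":4.9,"ty":-0.05,"tz":10.5,"twist":0},{"tx":4.9,"ty":-0.05,"tz":10.5,"twist":0}]'
python3 - <<'E'
from h import *
im=env.grab_frame("wrist"); cv2.imwrite("pics/w15.png",im[:,:,::-1])
E
```

```text
time_s: 19.6
eef_pos: [434.6, -46.8, 18.2]
eef_rot: [[-0.002, 1.0, 0.0], [1.0, 0.002, 0.0], [0.0, 0.0, -1.0]]
contact_force: [0.3, 0.3, -0.4]
opening: 0.597
```

View pics/w15.png

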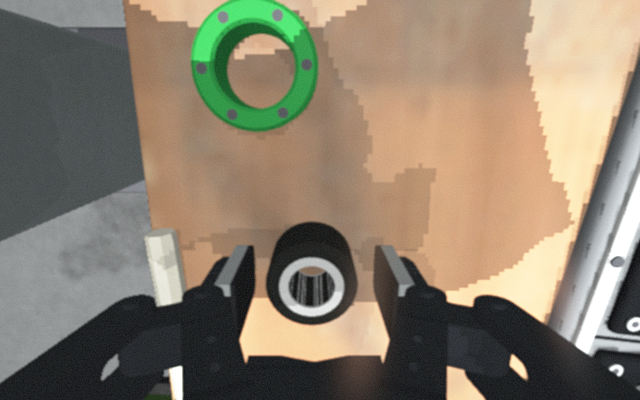

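The roller is centred between the pads at (312,286), and the pen is clear. Lowering 4 mm, gripping and lifting.

```bash
python3 -m pendant '[{"tx":0,"ty":0,"tz":0.2,"twist":0},{"tx":0,"ty":0,"tz":0.4,"twist":0},{"tx":0,"ty":0,"tz":0.4,"twist":0},{"tx":0,"ty":0,"tz":0.4,"twist":0},{"tx":0,"ty":0,"tz":0.4,"twist":0},{"tx":0,"ty":0,"tz":0.4,"twist":0},{"tx":0,"ty":0,"tz":0.4,"twist":0},{"tx":0,"ty":0,"tz":0.4,"twist":0}]' 15 40
python3 -m pendant '[{"tx":0,"ty":0,"tz":0,"twist":0},{"tx":0,"ty":0,"tz":0,"twist":0},{"tx":0,"ty":0,"tz":-0.5,"twist":0},{"tx":0,"ty":0,"tz":-2,"twist":0},{"tx":0,"ty":0,"tz":-5,"twist":0},{"tx":0,"ty":0,"tz":-8,"twist":0},{"tx":0,"ty":0,"tz":-11,"twist":0},{"tx":0,"ty":0,"tz":-11,"twist":0}]'
python3 - <<'E'
from h import *
im=env.grab_frame("wrist"); cv2.imwrite("pics/w16.png",im[:,:,::-1])
print(env.get_obs()['eef_pos'])
E
```

```text
time_s: 20.45
eef_pos: [434.9, -47.3, 15.0]
eef_rot: [[-0.001, 1.0, 0.002], [1.0, 0.001, -0.001], [-0.001, 0.002, -1.0]]
contact_force: [-4.6, 0.7, 26.1]
opening: 0.399
time_s: 21.25
eef_pos: [435.7, -47.4, 127.2]
eef_rot: [[-0.001, 1.0, 0.005], [1.0, 0.001, -0.002], [-0.002, 0.005, -1.0]]
contact_force: [0.4, -0.4, -2.0]
opening: 0.395
[434.94053158 -47.53366067 125.41353786]
```

View pics/w16.png

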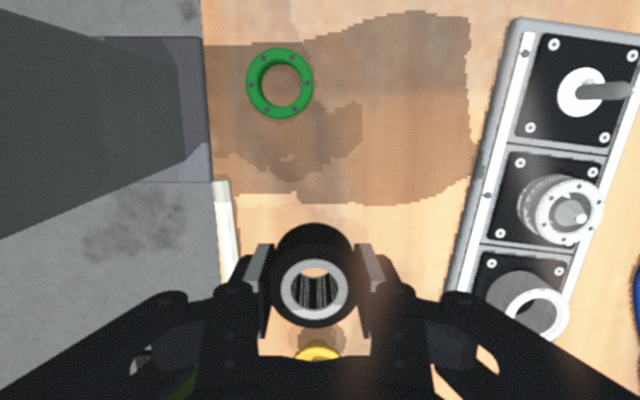

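```bash
python3 - <<'E'
from h import *
p=env.camera_params("wrist"); t=env.get_obs()['eef_pos']
print(onz(p,314.5,289.5,t[2]+13.5)-t)
E
python3 -m pendant '[{"tx":1.2,"ty":3.5,"tz":0,"twist":0},{"tx":2.4,"ty":7,"tz":0,"twist":0},{"tx":3.6,"ty":10.5,"tz":0,"twist":0},{"tx":4.8,"ty":14,"tz":0,"twist":0},{"tx":6,"ty":16.5,"tz":0,"twist":0},{"tx":7.6,"ty":17.6,"tz":0,"twist":0},{"tx":7.6,"ty":17.6,"tz":0,"twist":0},{"tx":7.6,"ty":17.6,"tz":0,"twist":0}]'
python3 - <<'E'
from h import *
im=env.grab_frame("wrist"); cv2.imwrite("pics/w17.png",im[:,:,::-1])
print(env.get_obs()['eef_pos'])
E
```

```text
[ 0.01463526  0.6294652  13.5       ]
time_s: 22.1
eef_pos: [609.2, 29.4, 122.5]
eef_rot: [[-0.003, 1.0, -0.002], [1.0, 0.003, -0.0], [-0.0, -0.002, -1.0]]
contact_force: [-0.0, -1.0, -1.1]
opening: 0.4
[609.09468578  28.76615113 122.82064851]
```

View pics/w17.png

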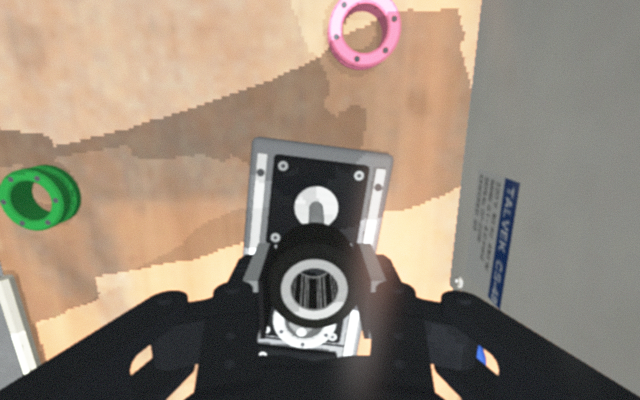

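```bash
python3 -m pendant '[{"tx":0,"ty":0,"tz":1,"twist":0},{"tx":0,"ty":0,"tz":2,"twist":0},{"tx":0,"ty":0,"tz":3,"twist":0},{"tx":0,"ty":0,"tz":4,"twist":0},{"tx":0,"ty":0,"tz":4.5,"twist":0},{"tx":0,"ty":0,"tz":4.5,"twist":0},{"tx":0,"ty":0,"tz":4.5,"twist":0},{"tx":0,"ty":0,"tz":4.5,"twist":0}]'
python3 - <<'E'
from h import *
im=env.grab_frame("wrist"); cv2.imwrite("pics/w18.png",cv2.resize(im[180:360,210:420,::-1],None,fx=3,fy=3,interpolation=2))
print(env.get_obs()['eef_pos'])
E
```

```text
time_s: 22.95
eef_pos: [610.1, 29.4, 79.2]
eef_rot: [[-0.002, 1.0, 0.001], [1.0, 0.002, 0.0], [0.0, 0.001, -1.0]]
contact_force: [-1.0, -0.6, -0.8]
opening: 0.4
[610.15131552  29.35081704  79.21670238]
```

View pics/w18.png

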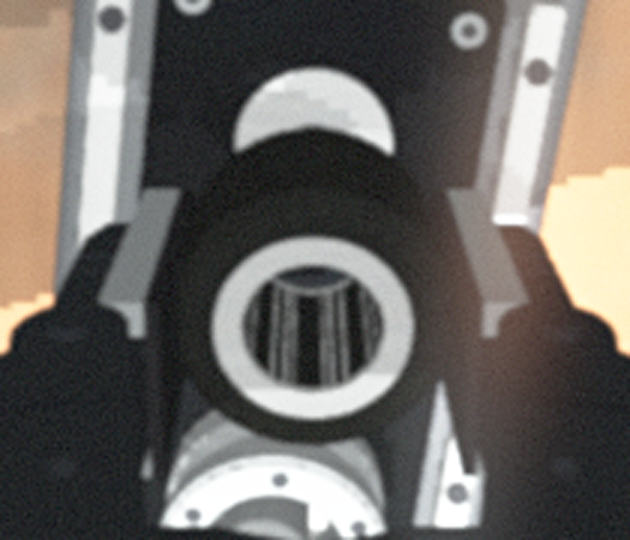

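```bash
python3 -m pendant '[{"tx":-0.1,"ty":0.1,"tz":0,"twist":0},{"tx":-0.1,"ty":0.1,"tz":0.3,"twist":0},{"tx":-0.1,"ty":0.1,"tz":0.7,"twist":0},{"tx":-0.1,"ty":0.1,"tz":1.1,"twist":0},{"tx":-0.1,"ty":0.1,"tz":1.5,"twist":0},{"tx":-0.1,"ty":0.1,"tz":1.8,"twist":0},{"tx":-0.1,"ty":0.1,"tz":1.8,"twist":0},{"tx":-0.1,"ty":0.1,"tz":1.8,"twist":0}]'
python3 - <<'E'
from h import *
im=env.grab_frame("wrist"); cv2.imwrite("pics/w19.png",cv2.resize(im[180:360,210:420,::-1],None,fx=3,fy=3,interpolation=2))
E
```

```text
time_s: 23.8
eef_pos: [610.9, 28.4, 60.7]
eef_rot: [[-0.002, 1.0, -0.0], [1.0, 0.002, 0.0], [0.0, -0.0, -1.0]]
contact_force: [-0.6, 0.2, -1.5]
opening: 0.399
```

View pics/w19.png

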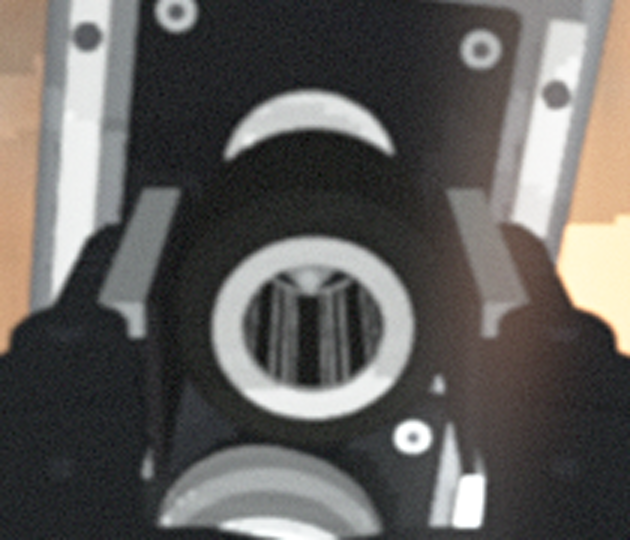

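The post tip is visible in the bore, with no contact force. Continuing to the seat.

```bash
python3 -m pendant '[{"tx":0,"ty":0.03,"tz":0.4,"twist":0},{"tx":0,"ty":0.03,"tz":0.8,"twist":0},{"tx":0,"ty":0.03,"tz":1.2,"twist":0},{"tx":0,"ty":0.03,"tz":1.6,"twist":0},{"tx":0,"ty":0.03,"tz":2,"twist":0},{"tx":0,"ty":0.03,"tz":2.3,"twist":0},{"tx":0,"ty":0.03,"tz":2.4,"twist":0},{"tx":0,"ty":0.03,"tz":2.4,"twist":0}]'
python3 - <<'E'
from h import *
im=env.grab_frame("wrist"); cv2.imwrite("pics/w20.png",cv2.resize(im[180:360,210:420,::-1],None,fx=3,fy=3,interpolation=2))
E
```

```text
time_s: 24.65
eef_pos: [611.1, 28.3, 36.6]
eef_rot: [[-0.002, 1.0, -0.0], [1.0, 0.002, 0.0], [0.0, -0.0, -1.0]]
contact_force: [0.1, -0.2, -2.1]
opening: 0.401
```

View pics/w20.png

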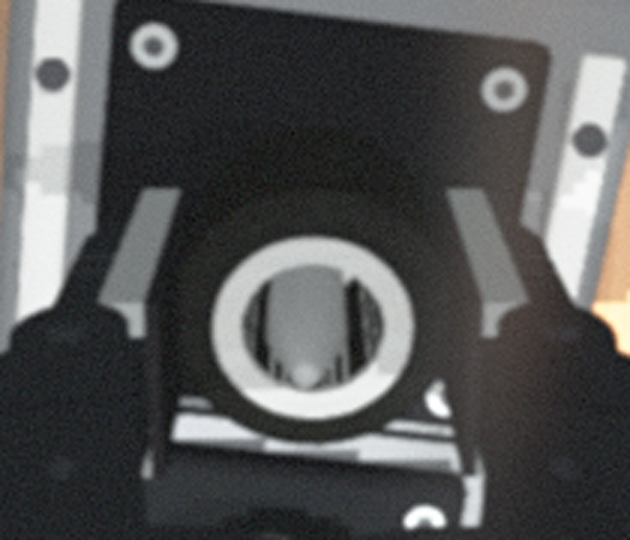

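```bash
python3 -m pendant '[{"tx":0,"ty":0,"tz":0.1,"twist":0},{"tx":0,"ty":0,"tz":0.2,"twist":0},{"tx":0,"ty":0,"tz":0.2,"twist":0},{"tx":0,"ty":0,"tz":0.2,"twist":0},{"tx":0,"ty":0,"tz":0.2,"twist":0},{"tx":0,"ty":0,"tz":0.2,"twist":0},{"tx":0,"ty":0,"tz":0.2,"twist":0},{"tx":0,"ty":0,"tz":0.2,"twist":0}]'
python3 -m pendant '[{"tx":0,"ty":0,"tz":0,"twist":0},{"tx":0,"ty":0,"tz":0,"twist":0},{"tx":0,"ty":0,"tz":0,"twist":0},{"tx":0,"ty":0,"tz":-2,"twist":0},{"tx":0,"ty":0,"tz":-5,"twist":0},{"tx":0,"ty":0,"tz":-8,"twist":0},{"tx":0,"ty":0,"tz":-11,"twist":0},{"tx":0,"ty":0,"tz":-11,"twist":0}]' 58
python3 -m pendant '[{"tx":-4,"ty":0,"tz":0,"twist":0},{"tx":-8,"ty":0,"tz":0,"twist":0},{"tx":-12,"ty":-2.5,"tz":0,"twist":0},{"tx":-16,"ty":-5,"tz":0,"twist":0},{"tx":-20,"ty":-8,"tz":0,"twist":0},{"tx":-23.3,"ty":-11,"tz":0,"twist":0},{"tx":-26,"ty":-14,"tz":0,"twist":0},{"tx":-26,"ty":-17,"tz":0,"twist":0}]' 58
python3 - <<'E'
from h import *
p=env.camera_params("wrist")
im=env.grab_frame("wrist"); cv2.imwrite("pics/w21.png",im[:,:,::-1])
print(p['xyz'],env.get_obs()['eef_pos'])
E
```

```text
time_s: 25.5
eef_pos: [611.3, 28.3, 35.3]
eef_rot: [[-0.002, 1.0, 0.0], [1.0, 0.002, -0.0], [-0.0, 0.0, -1.0]]
contact_force: [-2.9, -0.6, 7.7]
opening: 0.393
time_s: 26.3
eef_pos: [613.0, 28.6, 148.6]
eef_rot: [[-0.002, 1.0, 0.005], [1.0, 0.002, 0.0], [0.0, 0.005, -1.0]]
contact_force: [0.6, -0.4, -0.0]
opening: 0.584
time_s: 27.1
eef_pos: [439.6, -235.4, 144.1]
eef_rot: [[0.003, 1.0, -0.001], [1.0, -0.003, -0.0], [-0.0, -0.001, -1.0]]
contact_force: [-0.5, 0.7, 0.4]
opening: 0.584
[ 439.56216112 -168.76966646  275.71780481] [ 435.62238871 -233.90064371  143.57629733]
```

View pics/w21.png

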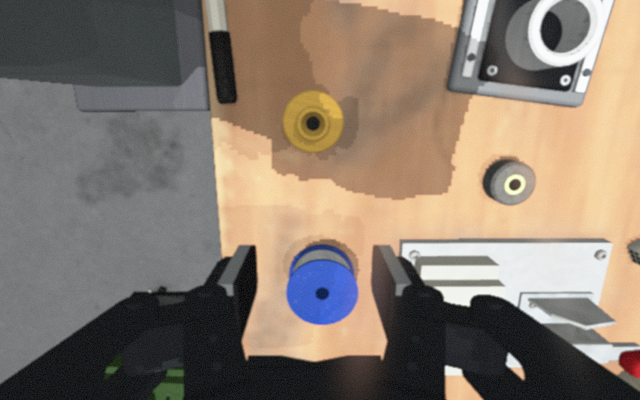

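```bash
python3 - <<'E'
from h import *
p=env.camera_params("wrist")
im=env.grab_frame("wrist"); cv2.imwrite("pics/w22.png",im[:,:,::-1])
g=cv2.resize(im[60:180,260:370,::-1],None,fx=5,fy=5,interpolation=2); cv2.imwrite("pics/w22c.png",g)
print(p['xyz'],env.get_obs()['eef_pos'],env.get_obs()['eef_rot'][:,0])
E
```

```text
[ 435.96422465 -167.32317445  275.24870296] [ 437.98202855 -233.1988833   144.01061463] [ 1.58145984e-03  9.99998738e-01 -1.49052587e-04]
```

View pics/w22c.png

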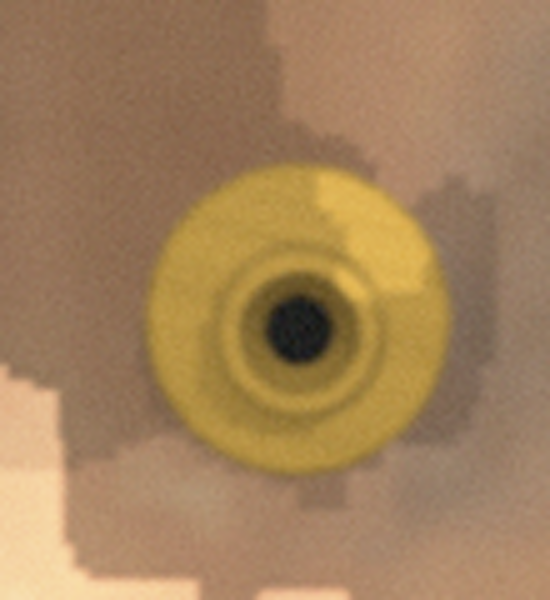

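```bash
python3 - <<'E'
from h import *
o=env.get_obs(); print(o['eef_pos'])
p=dict(env.camera_params("wrist")); p['xyz']=np.array([435.96,-167.32,275.25])
print(onz(p,320,126,56),onz(p,320,123.5,30))
E
python3 -m pendant '[{"tx":2.7,"ty":-0.1,"tz":0,"twist":0},{"tx":5.4,"ty":-0.1,"tz":0,"twist":0},{"tx":5.4,"ty":-0.1,"tz":2,"twist":0},{"tx":5.4,"ty":-0.1,"tz":4,"twist":0},{"tx":5.4,"ty":-0.1,"tz":6,"twist":0},{"tx":5.4,"ty":-0.1,"tz":8,"twist":0},{"tx":5.4,"ty":-0.1,"tz":8,"twist":0},{"tx":5.4,"ty":-0.1,"tz":8,"twist":0}]'
python3 - <<'E'
from h import *
p=env.camera_params("wrist")
im=env.grab_frame("wrist"); cv2.imwrite("pics/w23.png",im[:,:,::-1])
print(env.get_obs()['eef_pos'])
E
```

```text
[ 437.98202855 -233.1988833   144.01061463]
[ 439.41470846 -178.76838326   56.        ] [ 439.81913638 -178.45633536   30.        ]
time_s: 28.0
eef_pos: [440.8, -177.6, 64.9]
eef_rot: [[-0.002, 1.0, -0.0], [1.0, 0.002, 0.001], [0.001, -0.0, -1.0]]
contact_force: [0.2, 0.5, 0.0]
opening: 0.579
[ 441.0495203  -177.83377981   65.34741617]
```

View pics/w23.png

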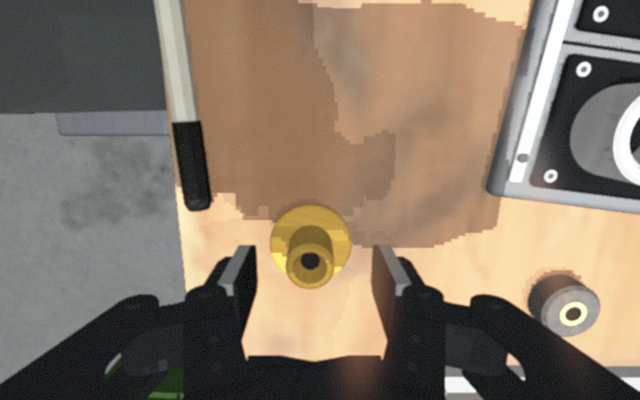

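```bash
python3 -m pendant '[{"tx":-0.05,"ty":-0.1,"tz":0.7,"twist":0},{"tx":-0.05,"ty":-0.1,"tz":1.4,"twist":0},{"tx":-0.05,"ty":-0.1,"tz":2,"twist":0},{"tx":-0.05,"ty":-0.1,"tz":2.1,"twist":0},{"tx":-0.05,"ty":-0.1,"tz":2.1,"twist":0},{"tx":-0.05,"ty":-0.1,"tz":2.1,"twist":0},{"tx":-0.05,"ty":-0.1,"tz":2.1,"twist":0},{"tx":-0.05,"ty":-0.1,"tz":2.1,"twist":0}]'
python3 -m pendant '[{"tx":0,"ty":0,"tz":0,"twist":0},{"tx":0,"ty":0,"tz":0,"twist":0},{"tx":0,"ty":0,"tz":0,"twist":0},{"tx":0,"ty":0,"tz":0,"twist":0},{"tx":0,"ty":0,"tz":0,"twist":0},{"tx":0,"ty":0,"tz":0,"twist":0},{"tx":0,"ty":0,"tz":0,"twist":0},{"tx":0,"ty":0,"tz":0,"twist":0}]' 5 50
python3 - <<'E'
from h import *
im=env.grab_frame("wrist"); cv2.imwrite("pics/w24.png",im[:,:,::-1])
E
```

```text
time_s: 28.85
eef_pos: [439.6, -178.6, 43.9]
eef_rot: [[-0.002, 1.0, 0.0], [1.0, 0.002, -0.0], [-0.0, 0.0, -1.0]]
contact_force: [0.5, 0.3, -0.1]
opening: 0.583
time_s: 29.65
eef_pos: [439.7, -178.6, 44.0]
eef_rot: [[-0.002, 1.0, 0.0], [1.0, 0.002, -0.0], [-0.0, 0.0, -1.0]]
contact_force: [-2.3, 1.3, 5.6]
opening: 0.237
```

View pics/w24.png

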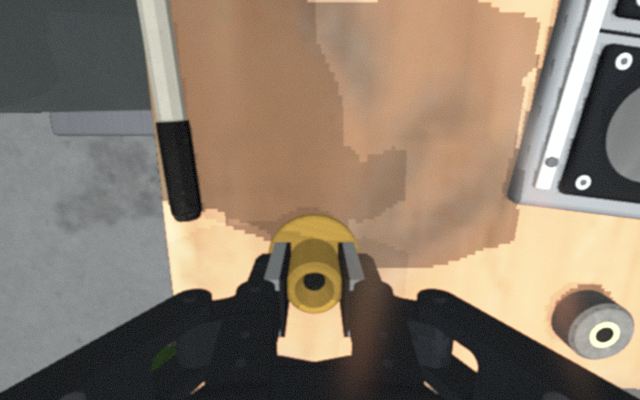

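```bash
python3 -m pendant '[{"tx":0,"ty":0,"tz":-0.5,"twist":0},{"tx":0,"ty":0,"tz":-2,"twist":0},{"tx":0,"ty":0,"tz":-4.5,"twist":0},{"tx":0,"ty":0,"tz":-7,"twist":0},{"tx":0.5,"ty":1,"tz":-8,"twist":0},{"tx":1.5,"ty":4,"tz":-8,"twist":0},{"tx":2.5,"ty":7,"tz":-8,"twist":0},{"tx":3.5,"ty":10,"tz":-8,"twist":0}]'
python3 -m pendant '[{"tx":1,"ty":2.5,"tz":0,"twist":0},{"tx":2.1,"ty":5.2,"tz":0,"twist":0},{"tx":2.1,"ty":5.2,"tz":0,"twist":0},{"tx":2.1,"ty":5.2,"tz":0,"twist":0},{"tx":2.1,"ty":5.2,"tz":0,"twist":0},{"tx":2.1,"ty":5.2,"tz":0,"twist":0},{"tx":2.1,"ty":5.2,"tz":0,"twist":0},{"tx":2.1,"ty":5.2,"tz":0,"twist":0}]'
python3 - <<'E'
from h import *
im=env.grab_frame("wrist"); cv2.imwrite("pics/w25.png",im[:,:,::-1])
print(env.get_obs()['eef_pos'])
E
```

```text
time_s: 30.5
eef_pos: [540.9, -142.6, 123.5]
eef_rot: [[-0.002, 1.0, -0.0], [1.0, 0.002, -0.0], [-0.0, -0.0, -1.0]]
contact_force: [0.7, -0.4, -0.7]
opening: 0.24
time_s: 31.3
eef_pos: [591.2, -122.6, 123.9]
eef_rot: [[-0.001, 1.0, 0.0], [1.0, 0.001, -0.0], [-0.0, 0.0, -1.0]]
contact_force: [-0.1, -0.4, -0.7]
opening: 0.237
[ 591.30141629 -122.48057115  123.88631373]
```

View pics/w25.png

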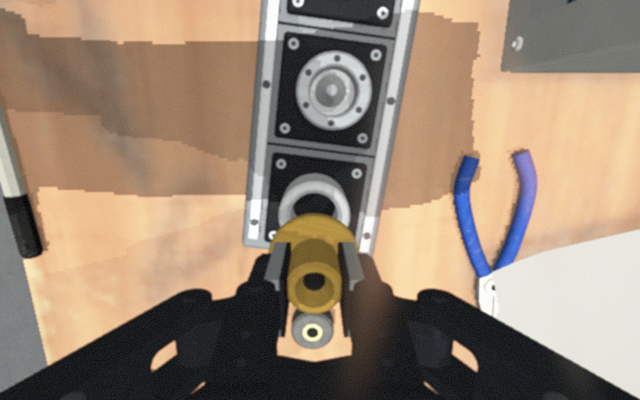

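```bash
python3 -m pendant '[{"tx":-0.08,"ty":0.07,"tz":1,"twist":0},{"tx":-0.08,"ty":0.07,"tz":2,"twist":0},{"tx":-0.08,"ty":0.07,"tz":3,"twist":0},{"tx":-0.08,"ty":0.07,"tz":3.5,"twist":0},{"tx":-0.08,"ty":0.07,"tz":3.8,"twist":0},{"tx":-0.08,"ty":0.07,"tz":4.1,"twist":0},{"tx":-0.08,"ty":0.07,"tz":4.2,"twist":0},{"tx":-0.08,"ty":0.07,"tz":4.2,"twist":0}]'
python3 - <<'E'
from h import *
im=env.grab_frame("wrist"); cv2.imwrite("pics/w26.png",im[:,:,::-1])
im=env.grab_frame("scene"); cv2.imwrite("pics/s26.png",cv2.resize(im[150:250,230:350,::-1],None,fx=5,fy=5,interpolation=2))
im=env.grab_frame("side"); cv2.imwrite("pics/t26.png",cv2.resize(im[180:290,280:430,::-1],None,fx=5,fy=5,interpolation=2))
print(env.get_obs()['eef_pos'],env.get_obs()['contact_force'])
E
```

```text
time_s: 32.15
eef_pos: [592.2, -123.0, 81.8]
eef_rot: [[-0.002, 1.0, 0.0], [1.0, 0.002, 0.0], [0.0, 0.0, -1.0]]
contact_force: [-0.0, 0.2, -1.5]
opening: 0.235
[ 592.31880477 -123.06976808   82.0271037 ] [ 0.27883453 -0.29665296 -1.1618452 ]
```

View pics/s26.png

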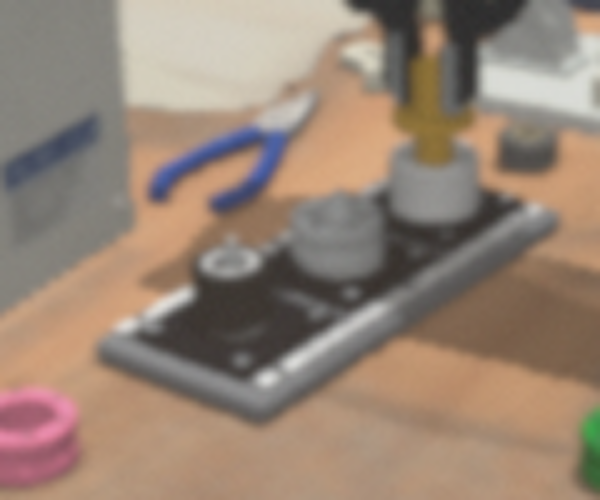

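View pics/t26.png

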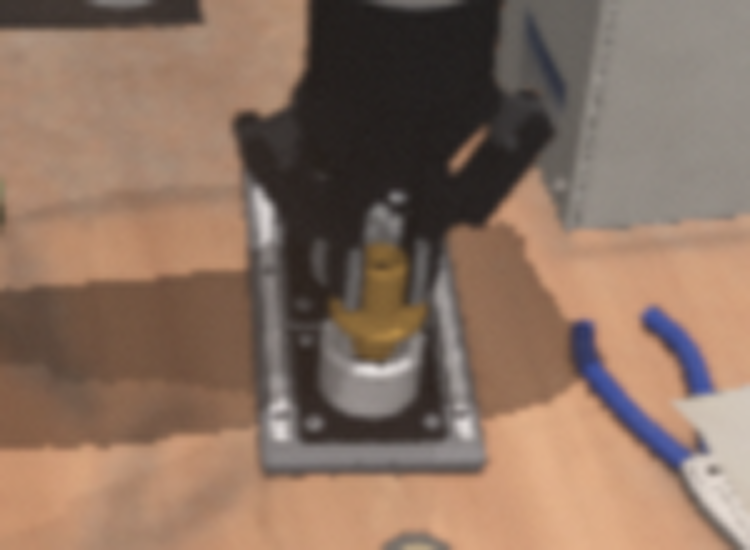

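```bash
python3 - <<'E'
from h import *
p=env.camera_params("side");q=proj(p,[[592,-122.4,46],[592,-122.4,94],[592,-122.4,65]]); print((q-[280,180])*5)
p=env.camera_params("scene");q=proj(p,[[592,-122.4,46],[592,-122.4,94],[592,-122.4,60]]); print((q-[230,150])*5)
E
```

```text
[[370.84420208 332.31081928]
 [378.19576731 251.92054634]
 [373.69271952 301.16192958]]
[[430.47319832 147.17806497]
 [429.85786098  56.64226504]
 [430.29645201 121.17303073]]
```

Both views agree within about 2 mm and the shank is inside the cup. Lowering to the seat.

```bash
python3 -m pendant '[{"tx":0,"ty":0,"tz":0.3,"twist":0},{"tx":0,"ty":0,"tz":0.6,"twist":0},{"tx":0,"ty":0,"tz":0.9,"twist":0},{"tx":0,"ty":0,"tz":1.2,"twist":0},{"tx":0,"ty":0,"tz":1.4,"twist":0},{"tx":0,"ty":0,"tz":1.5,"twist":0},{"tx":0,"ty":0,"tz":1.5,"twist":0},{"tx":0,"ty":0,"tz":1.5,"twist":0}]'
python3 -m pendant '[{"tx":0,"ty":0,"tz":0.1,"twist":0},{"tx":0,"ty":0,"tz":0.2,"twist":0},{"tx":0,"ty":0,"tz":0.2,"twist":0},{"tx":0,"ty":0,"tz":0.2,"twist":0},{"tx":0,"ty":0,"tz":0.2,"twist":0},{"tx":0,"ty":0,"tz":0.2,"twist":0},{"tx":0,"ty":0,"tz":0.2,"twist":0},{"tx":0,"ty":0,"tz":0.2,"twist":0}]'
```

```text
time_s: 33.1
eef_pos: [592.2, -123.0, 66.8]
eef_rot: [[-0.002, 1.0, 0.0], [1.0, 0.002, 0.0], [0.0, 0.0, -1.0]]
contact_force: [0.2, 0.2, -1.0]
opening: 0.236
time_s: 33.9
eef_pos: [592.3, -123.1, 66.0]
eef_rot: [[-0.002, 1.0, 0.0], [1.0, 0.002, -0.001], [-0.001, 0.0, -1.0]]
contact_force: [-9.7, 0.9, 20.5]
opening: 0.238
```

The bush seated at TCP 66 mm, as predicted. Releasing and retreating.

```bash
python3 -m pendant '[{"tx":0,"ty":0,"tz":-0.1,"twist":0},{"tx":0,"ty":0,"tz":-0.1,"twist":0},{"tx":0,"ty":0,"tz":-0.1,"twist":0},{"tx":0,"ty":0,"tz":-0.1,"twist":0},{"tx":0,"ty":0,"tz":-2,"twist":0},{"tx":0,"ty":0,"tz":-5,"twist":0},{"tx":0,"ty":0,"tz":-9,"twist":0},{"tx":0,"ty":0,"tz":-13,"twist":0}]' 50
python3 -m pendant '[{"tx":-3,"ty":-1,"tz":-1,"twist":0},{"tx":-6,"ty":-3,"tz":-2,"twist":0},{"tx":-7,"ty":-6,"tz":-3,"twist":0},{"tx":-7,"ty":-7,"tz":-4,"twist":0},{"tx":-7,"ty":-7,"tz":-5,"twist":0},{"tx":-7,"ty":-7,"tz":-5,"twist":0},{"tx":-7,"ty":-7,"tz":-5,"twist":0},{"tx":-7,"ty":-7,"tz":-5,"twist":0}]'
python3 - <<'E'
from h import *
p=env.camera_params("wrist")
import pickle; pickle.dump(p,open("pics/w27.pkl","wb"))
im=env.grab_frame("wrist"); cv2.imwrite("pics/w27.png",im[:,:,::-1])
im=env.grab_frame("side"); cv2.imwrite("pics/t27.png",cv2.resize(im[130:310,230:430,::-1],None,fx=3.3,fy=3.3,interpolation=2))
im=env.grab_frame("scene"); cv2.imwrite("pics/s27.png",cv2.resize(im[160:360,210:410,::-1],None,fx=3,fy=3,interpolation=2))
E
```

```text
time_s: 34.7
eef_pos: [591.8, -122.9, 195.9]
eef_rot: [[-0.002, 1.0, -0.001], [1.0, 0.002, 0.001], [0.001, -0.001, -1.0]]
contact_force: [-0.6, 0.5, 0.8]
opening: 0.503
time_s: 35.5
eef_pos: [522.7, -192.6, 244.1]
eef_rot: [[-0.003, 1.0, -0.001], [1.0, 0.003, 0.001], [0.001, -0.001, -1.0]]
contact_force: [0.3, 0.3, -0.0]
opening: 0.501
```

View pics/w27.png

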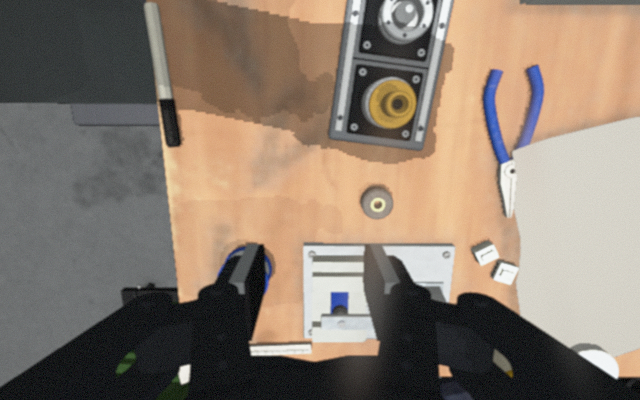

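View pics/t27.png

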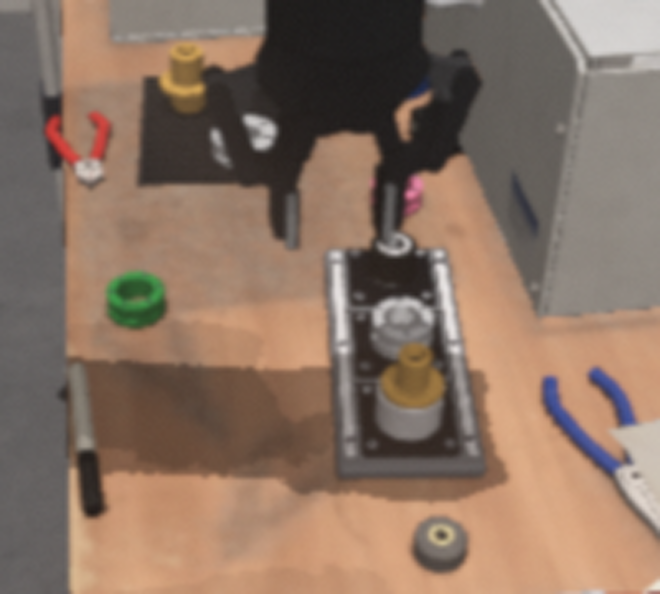

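View pics/s27.png

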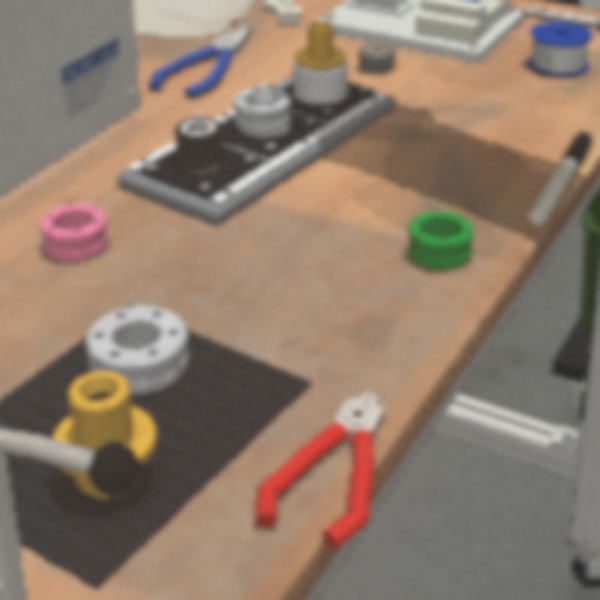

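Everything is in place in all three views. Quick numeric check before handing in.

```bash
python3 - <<'E'
from h import *
import pickle
p=pickle.load(open("pics/w27.pkl","rb")); s=env.camera_params("scene"); t=env.camera_params("side")
g=lambda u,v,z:onz(s,210+u/3,160+v/3,z).round(1); f=lambda u,v,z:onz(t,230+u/3.3,130+v/3.3,z).round(1)
print("bush wrist",onz(p,400,103,78).round(1),"flange",onz(p,390,104.5,52).round(1),"side",f(415,353,78),"scene",g(321,30,78))
print("steel wrist",onz(p,405.5,14,42).round(1),"scene",g(262,97,42),"tyred scene",g(198,128,48),"side",f(395,243,48))
print("bigroller scene",g(137,336,25),"bbush side",f(186,50,62),"spare w",onz(p,377,203,18).round(1),"spare side",f(441,533,18))
o=env.get_obs(); print(o['qd'].round(3).tolist(), o['contact_force'])
E
```

```text
bush wrist [ 592.8 -122.7   78. ] flange [ 590.2 -123.8   52. ] side [ 592.6 -126.    78. ] scene [ 582.  -109.2   78. ]
steel wrist [601.2 -48.6  42. ] scene [599.2 -44.   42. ] tyred scene [606.7  33.7  48. ] side [613.2  26.4  48. ]
bigroller scene [516.  234.4  25. ] bbush side [478.3 312.6  62. ] spare w [ 589.6 -223.8   18. ] spare side [ 591. -226.   18.]
[0.004, -0.003, 0.002, -0.001, 0.0, -0.001, 0.001] [ 0.18297357  0.01992026 -0.28650649]
```

```bash
python3 -c "
from workcell import env
print(env.finish_job(), env.get_obs()['time_s'])"
```

```text
the job is handed in; nothing more can be done
the job is handed in; nothing more can be done
```

The caddy is made up and handed in at about 36 s of the 112 s; the hand-in returned no verdict.

**Done:**
- The big steel roller lies flat on the rubber mat, about 90 mm from the big bush's axis.
- The grey small steel roller is on the thick post, the open-bore tyred roller on the thin post, and the small bush is in the socket with its flange on the rim.

**Last checks:**
- **Seating:** each part met a firm stop at the expected height. Contact force on seating was about 8 N for the two caddy rollers and 20 N for the bush.
- **Position:** the wrist view puts the small bush within about 2 mm of the socket axis, and the steel roller within about 2 mm of the thick post. The tyred roller was checked less directly: the side view puts it about 3 mm from the thin post's axis.
- **Left alone:** the big bush and spare roller read within about 1 mm of their starting positions in the side view, the same camera as before. The gripper ended clear of everything.

**Disagreements:**
- The scene camera read the parts on the caddy up to about 17 mm off. It showed the same kind of offset on the fixed socket at the start, so I put that down to its calibration.
- One move command was refused as invalid early on, probably because I left out a field. The arm did not move, and nothing was affected.

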